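# Hook the tube tray under the shaker's lip and snap it down

## Task

Load the tube tray on the shaker: pick it up by its grip, hook the long ledge at its back under the retaining lip of the nest, then swing the front down until the spring catch snaps over the front ledge. Feel your way in gently, without forcing the tray or the shaker, leave the tray seated flat, latched and let go, and do not knock the cups, dishes and small things standing round.

Things in the scene. Friction and masses are not known exactly. Their poses are not given: they have to be found in the camera images.
- shaker: Bench shaker, fixed: white housing 250 (x) x 190 (y) mm, knob panel at its -x. Origin: centre of its underside on the bench; x to its back, z up. On top a deck 182 x 112 mm on rails along x carries the nest. The stopped drive holds the deck rigidly, anywhere from 20 mm in front to 20 mm behind its middle; this is not measured, so find it by touch or eye. Over 30 N from the tray harms the drive.
- nest (a point): Point fixed to the housing: centre of the nest floor IF the deck is in its middle (84 mm over the bench); axes as the shaker's. All nest measures are from it and shift in x with the deck. Side guides at y = +-44.5 mm (2.5 mm play each side), x -50 to +50, 9 mm high, tops flared to 16 mm. Front stops: face at x = -68.25, 9 mm high, either side of the catch. Tray has 2.5 mm play in x.
- lip (a point): Point fixed to the housing: front edge of the steel retaining lip at floor level IF the deck is in its middle, 64.5 mm behind nest. The lip, 92 mm wide in y, runs from there 8.75 mm back to the back stop wall (x = +73.25 from nest); its underside is 8.5 mm and its top 13.5 mm above the nest floor.
- catch (a joint): Spring catch at the nest's front: black bevelled bolt 30 mm wide. Value: m pushed to the front (-x), 0 closed to 0.009; spring 1.2 N + 0.2 N/mm. Closed, nose reaches x = -62 mm from nest (deck in middle), underside 6.5 mm over the floor; a 60 degree bevel rises from its tip (8 mm) to 17 mm. Front ledge pressed on it with 3 to 10 N pushes it 4 to 6 mm aside; it snaps back over the ledge.
- tray: Grey tube tray, 0.25 to 0.5 kg, white-capped tubes fixed in it, upright. Origin: centre of its block's underside; x to its back, z up. Block 118 (x) x 84 (y) x 24 mm, caps to z = 29. Back ledge x +59 to +72, front ledge x -59 to -67, both 76 mm wide, z 0 to 5. Goes under the lip tilted back edge down up to 0.28 rad; from 0.22 rad the front clears the catch. Seated: axes as the shaker's.
- tray_grip (a point): Top middle of the tray's upright grip plate, (-30, 0, 58) mm in the tray's frame. Plate 10 mm thick in x, 46 mm wide in y, rising 34 mm from the block's top (z 24 to 58): take it across its thickness from above.
- tray_back (a point): Middle of the lower edge of the tray's back ledge, (72, 0, 0) mm in the tray's frame.
- petri_e: Bystander: closed petri dish, 91 mm across, 15 high, origin under its centre.
- petri_a: Bystander: closed petri dish, 91 mm across, 15 high, origin under its centre.
- sample_cup1: Bystander: sample cup with white lid, 62 mm across, 66 high, origin under its centre.
- sample_cup2: Bystander: sample cup with red lid, 62 mm across, 66 high, origin under its centre.
- dropper_bottle: Bystander: dropper bottle with black cap, 32 mm across, 76 high, origin under its centre.
- forceps: Bystander: steel forceps lying on the bench, 132 mm long, 7 high, origin under its centre.
- marker_blue: Bystander: blue marker lying on the bench, 130 mm long, 13 thick, origin under its centre.

How it is judged:
By the outcome, as a careful person would: the job done as asked, in the order asked, and still so for the second after the job is handed in, with the robot touching nothing.
It also fails if it takes over 48 s, if anything falls off the work surface, if the arm or the gripper's body presses on something with over 40 N, if the wrist force passes 120 N, or if a joint passes its speed limit or range.

## Robot

A 7-joint arm with a two-finger parallel gripper is mounted at the origin on a cart in front of the work surface, level with it; the furniture and walls round the work are solid. World frame = base frame: x ahead of the robot, y to its left, z up, the work surface at z = 0. Lengths are in mm, angles in rad, forces in N, time in s.
With the tool pointing down it reaches from about 400 to 875 mm from the base axis. Payload 4.4 kg.
Tool frame: the origin (TCP) lies at the very end of the fingers, on their centre line; the grasp point (between the pads) lies 19 mm behind it; z points along the fingers, y is the direction in which the jaws open and shut (so a half turn about z gives the same grasp; the last joint's range is limited). The gripper opens to 85 mm and grips with 20 to 120 N. Pads are 22 mm wide; open, the fingers measure 114 mm over their backs; the gripper's body (76 mm by 85 mm) begins 54 mm behind the grasp point. The pads swing forward as they close: fully open they stand 13 mm farther back than shut.
Start: joints at [-1.268, 0.628, 0.038, 1.517, -0.027, 0.996, -0.02], TCP at [234.299, 606.318, 204.313] pointing down, gripper open.
Joint ranges: [-3.06, 3.06], [-0.37, 2.12], [-1.25, 1.32], [0.18, 2.47], [-1.1, 4.24], [0.23, 1.98], [-2.94, 2.94]. Speed limits (rad/s): [2.57, 2.57, 3.14, 3.14, 3.14, 3.14, 3.14].

## Interface

Orientations are given as [roll, pitch, yaw] about the fixed x, y, z axes, in that order (R = Rz(yaw) Ry(pitch) Rx(roll)).
In Python, from cell import ctrl gives the robot as it stands.
- The arm moves only by the shell command python3 -m crank 'ROWS' [OPENING]. ROWS is JSON, a list that holds one entry, the list of rows, each a list of 6 numbers: the shift along the tool's x, y, z in units of 30 mm (1.0 is 30 mm), then the turn, a rotation vector about the tool's x, y, z in units of 6 degrees (1.0 is 6 degrees). In form: [[[tx, ty, tz, rx, ry, rz], ...]]. A call has 1 to 12 rows; each row shifts and turns the pose as measured when the row begins, along the tool's axes as they then stand; what a row does not reach is not made up. A row lasts 1/12 s, in which the tool goes at most 41.7 mm and 7.16 degrees, less where a joint would pass 70% of its speed; a pose out of reach is approached as far as the arm can. A call is refused whole if a number of a shift passes 1 or a number of a turn 1, either way. A call with a gripper value outside its range is refused whole. OPENING is the gripper command: -1 is fully open, 1 is shut, values between are in proportion, set as the call begins (- or left out, the last holds). The fingers move at their own pace and stop on an object; the grip force is fixed at half the most. Time passes only in rows, so rows that do not move let the fingers close. It gives the time, the measured TCP pose, the force and the opening at its end, in the units of the state.
- ctrl.read_state(): the state, without advancing time (a new reading comes with each control period).
- ctrl.get_image(name): name is "side" or "top"; returns a dict with "color" (400x640x3 uint8, red, green, blue), "depth" (400x640 float32, mm along the optical axis (not along the pixel's ray), 0 where there is no reading), "camera_matrix" (3x3 intrinsics, pixels), "R" (3x3) and "t" (3): a world point X has camera coordinates R X + t. Camera axes: x right, y down, z forward; pixel columns grow to the right and rows downward; lengths in mm; the calibration is good to about 2 mm. A picture is of the moment at which its call begins.
- ctrl.finish_job(): hands the job in, once; it reports no verdict.
Trained networks look in a picture, given as the dict that the camera call returned (one of the last four; its "shot" number tells which), for a name from the list of things; names that differ only in an ending like _2 or _b are one class to them, and where a whole thing is asked for, a point or a joint stands for the part that bears it (a point fixed in the world has none). Each returns a list of dicts, best first, with "conf" (0 to 1); they miss things now and then, are a little off and sometimes report something else, mostly with a low value. They report only what shows in the picture. A call takes as long as a camera call.
- ctrl.search_frame(query, picture): "extent" ([centre column, centre row, width, height] in pixels, round what is visible of it).
The state is a dict: "clock": time; "qpos": joint angles; "qd": joint speeds; "tau": joint torques, N m; "eef_pos": TCP position; "tool_rot": TCP orientation; "force": force on the tool from outside, world axes, zero at the start; "torque": the same for the moment, N m; "width": finger opening in mm.
Only numpy, scipy, OpenCV 4.12 (cv2) and the standard library are available. Lean on these libraries where they do the work, as an engineer would, in place of code of your own. Each camera call takes 0.05 s, during which the arm holds its last target. There are 200 camera calls.

## Working session

There is one attempt and no reset: what is moved stays moved. The work goes in short steps, Python scripts to look and compute and a shell command to move; the robot and the scene stay as the last step left them, time stands still between calls to the robot, and variables do not carry over. Pictures are saved under pics/ and viewed, about 8 in all and at most 12, crops included, and the job is handed in when it is done.

```bash
mkdir -p pics; ls; cat > h.py <<'E'
import numpy as np, cv2
from cell import ctrl
from scipy.spatial.transform import Rotation as Ro
def cloud(im):
    d=im["depth"];K=np.array(im["camera_matrix"]);v,u=np.mgrid[:d.shape[0],:d.shape[1]]
    p=np.stack([(u-K[0,2])/K[0,0]*d,(v-K[1,2])/K[1,1]*d,d],-1)
    w=(p-np.array(im["t"]))@np.array(im["R"]); w[d<=0]=np.nan
    return w
def save(im,n,boxes=()):
    c=cv2.cvtColor(im["color"],cv2.COLOR_RGB2BGR).copy()
    for n_,e in boxes:
        a=[int(e[0]-e[2]/2),int(e[1]-e[3]/2)];cv2.rectangle(c,a,(int(e[0]+e[2]/2),int(e[1]+e[3]/2)),(0,255,0),1);cv2.putText(c,n_,a,0,.4,(0,0,255),1)
    cv2.imwrite("pics/"+n,c)
E
python3 - <<'E'
from h import *
s=ctrl.read_state();print({k:np.round(v,3).tolist() for k,v in s.items()})
for n in("top","side"):
    im=ctrl.get_image(n);W=cloud(im);np.savez(n+"0.npz",W=W,c=im["color"])
    B=[]
    for q in["shaker","tray","tray_grip","catch","lip","petri_e","sample_cup1","sample_cup2","dropper_bottle","forceps","marker_blue"]:
        try:r=ctrl.search_frame(q,im)
        except Exception as e: print(q,e);continue
        for x in r[:2]:
            e=x["extent"]; w=W[min(399,int(e[1])),min(639,int(e[0]))]
            print(n,q,round(x["conf"],2),np.round(e),np.round(w)); B.append((q,e)) if x["conf"]>.4 else 0
    save(im,n+"0.png",B)
    R=np.array(im["R"]);print("cam",-R.T@np.array(im["t"]),R.round(2).tolist())
E
```

```text
pics
{'clock': 0.0, 'qpos': [-1.268, 0.629, 0.038, 1.518, -0.027, 0.996, -0.02], 'qd': [0.001, -0.001, -0.001, -0.001, -0.002, 0.001, -0.001], 'tau': [-0.0, -56.34, 1.226, -19.345, 0.011, 0.01, 0.0], 'eef_pos': [234.051, 605.666, 203.37], 'tool_rot': [-3.14, 0.0, 2.773], 'force': [-0.229, 0.248, -0.4], 'torque': [0.06, 0.004, 0.039], 'width': 85.511}
top shaker 0.96 [254. 171.  76.  97.] [585. 215.  85.]
top shaker 0.63 [328. 253.  16.  47.] [368.  20.  -0.]
top tray 0.63 [390. 203.  37.  50.] [ 507. -147.   24.]
top tray 0.45 [185. 243.  19.  10.] [395. 403.  47.]
top tray_grip 0.92 [392. 203.  41.  55.] [ 504. -151.   31.]
top catch 0.59 [252. 190.  12.  15.] [533. 219. 100.]
top catch 0.21 [329. 254.  16.  46.] [368.  17.  -0.]
top lip 0.77 [255. 171.  71.  93.] [585. 213.  82.]
top petri_e 0.78 [442. 225.  37.  36.] [ 445. -291.   14.]
top petri_e 0.78 [439. 182.  36.  33.] [ 568. -287.   13.]
top sample_cup1 0.91 [386. 144.  25.  25.] [ 663. -133.   63.]
top sample_cup1 0.67 [354. 144.  23.  24.] [659. -46.  68.]
top sample_cup2 0.91 [386. 144.  25.  25.] [ 663. -133.   63.]
top
[... 602 characters left out ...]
2.  78.  85.] [557. 205.  83.]
side petri_e 0.78 [447. 193.  37.  37.] [ 576. -287.   16.]
side petri_e 0.69 [265. 171.  74.  85.] [558. 214.  84.]
side sample_cup1 0.74 [393. 157.  25.  28.] [ 648. -132.   67.]
side sample_cup1 0.66 [365. 153.  16.  31.] [655. -51.  66.]
side sample_cup2 0.74 [393. 157.  25.  28.] [ 648. -132.   67.]
side sample_cup2 0.66 [365. 153.  16.  31.] [655. -51.  66.]
side dropper_bottle 0.77 [183. 225.  12.  20.] [395. 405.  52.]
side forceps 0.65 [328. 255.  22.  43.] [362.  27.   7.]
side marker_blue 0.54 [418. 274.  14.  47.] [ 330. -207.   13.]
cam [-7.98408064e+01  9.71652790e-01  1.09014442e+03] [[0.09, -1.0, 0.0], [-0.87, -0.08, -0.49], [0.49, 0.04, -0.87]]
```

```bash
python3 - <<'E'
from h import *
t=np.load("top0.npz");s=np.load("side0.npz")
a=cv2.resize(t["c"][110:290,170:470],None,fx=2.66,fy=2.66,interpolation=3)
cv2.imwrite("pics/t1.png",a[:,:,::-1])
b=[cv2.resize(s["c"][115:230,215:315],(400,460),interpolation=3),cv2.resize(s["c"][170:285,355:455],(400,460),interpolation=3)]
cv2.imwrite("pics/s1.png",np.hstack(b)[:,:,::-1])
for n,d in(("top",t),("side",s)):
    W=d["W"].reshape(-1,3);x,y,z=W.T
    def box(nm,m):
        p=W[m]
        if len(p)<5: print(n,nm,len(p));return
        r=cv2.minAreaRect(p[:,:2].astype(np.float32)); print(n,nm,len(p),"c",np.round(r[0],1),"sz",np.round(r[1],1),"ang",round(r[2],1),"z",np.round(np.median(p[:,2]),1))
    tr=(abs(x-500)<110)&(abs(y+145)<80)
    box("grip",tr&(z>46)&(z<75)&(x<540)); box("trayall",tr&(z>15)&(z<40)&(x<590)); box("tray",tr&(z>3)&(x<595))
    sh=(abs(x-590)<190)&(abs(y-212)<160)
    box("shaker",sh&(z>40)&(z<130)); 
    for lo,hi in((55,75),(75,79),(79,82),(82,88),(88,95),(95,108)): box(f"sh{lo}-{hi}",sh&(z>lo)&(z<hi))
E
```

```text
top grip 75 c [ 474.  -146.6] sz [45.5 10.6] ang 79.5 z 57.3
top trayall 1237 c [ 503.8 -151.6] sz [ 84.4 118.8] ang 80.6 z 25.4
top tray 1778 c [ 492.3 -145.3] sz [158.8 204.5] ang 90.0 z 24.3
top shaker 7017 c [620.5 184.6] sz [317.5 262.9] ang 0.1 z 64.6
top sh55-75 3436 c [596.3 218.8] sz [249.8 189.6] ang 2.9 z 62.4
top sh75-79 32 c [594.6 218.1] sz [219.7 111.9] ang 2.0 z 77.5
top sh79-82 286 c [605.9 219.5] sz [182.4 112.3] ang 2.9 z 81.3
top sh82-88 1896 c [605.5 219.4] sz [182.1 112.1] ang 2.9 z 84.4
top sh88-95 175 c [605.  218.3] sz [180.8 102. ] ang 1.5 z 91.6
top sh95-108 548 c [604.7 220. ] sz [172.4 103.7] ang 2.5 z 98.8
side grip 95 c [ 473.1 -146.4] sz [45.6 12.6] ang 80.1 z 57.3
side trayall 1134 c [ 502.6 -151.3] sz [ 84.1 120.5] ang 80.8 z 25.7
side tray 1678 c [ 491.6 -144.8] sz [159.4 203.1] ang 90.0 z 24.7
side shaker 5837 c [620.3 185.4] sz [266.2 319.5] ang 89.9 z 64.9
side sh55-75 2771 c [594.2 219.1] sz [250.  189.9] ang 2.8 z 62.9
side sh75-79 43 c [578.  204.8] sz [ 99.3 209.3] ang 78.4 z 76.5
side sh79-82 176 c [604.6 219.8] sz [182.8 112.3] ang 3.0 z 81.2
side sh82-88 1535 c [603.8 219.5] sz [183.5 112.2] ang 3.0 z 84.8
side sh88-95 189 c [604.9 219.1] sz [176.3 106.8] ang 2.1 z 90.3
side sh95-108 447 c [605.1 220. ] sz [173.7 103.6] ang 3.2 z 99.0
```

View pics/t1.png

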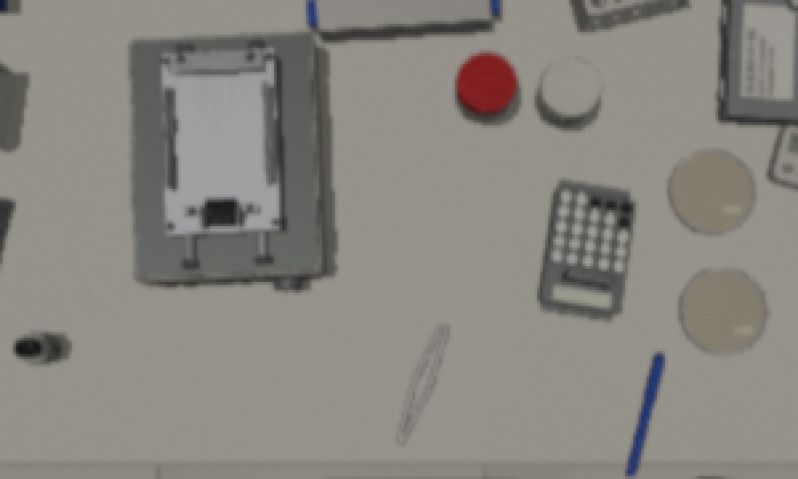

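View pics/s1.png

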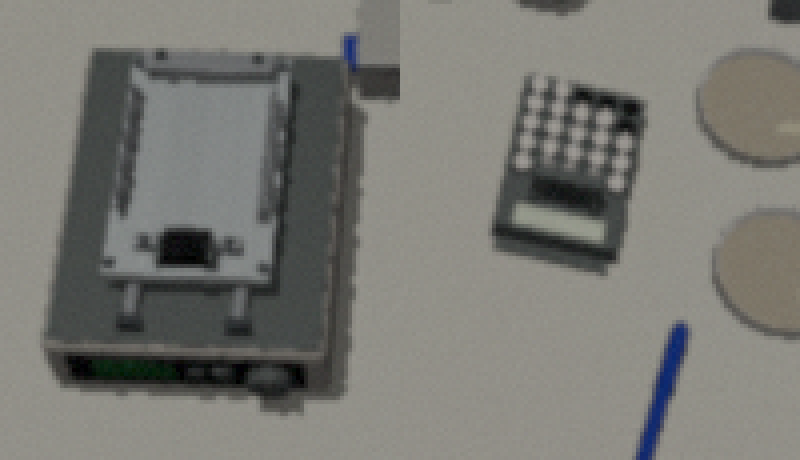

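```bash
cat >> h.py <<'E'
SC=np.array([595.3,219.0]); SA=np.radians(2.9)
def toS(W):
    c,s=np.cos(SA),np.sin(SA); d=W[...,:2]-SC
    return np.concatenate([np.stack([d[...,0]*c+d[...,1]*s,-d[...,0]*s+d[...,1]*c],-1),W[...,2:]],-1)
def plan(pos,rpy,n):
    "rows (tool frame) from the measured pose to target TCP pose in n rows"
    s=ctrl.read_state();p=np.array(s["eef_pos"]);R=Ro.from_euler("xyz",s["tool_rot"]);T=Ro.from_euler("xyz",rpy)
    rv=(R.inv()*T).as_rotvec()
    out=[]
    for k in range(n):
        Rk=R*Ro.from_rotvec(rv*k/n)
        out.append(np.r_[Rk.inv().apply((np.array(pos)-p)/n)/30,np.degrees(rv/n)/6].round(2).tolist())
    print("now",p.round(1),np.round(s["tool_rot"],3),"F",np.round(s["force"],1),"w",round(s["width"],1),"t",s["clock"])
    print(out)
E
python3 - <<'E'
from h import *
for n in("top","side"):
    d=np.load(n+"0.npz");S=toS(d["W"]).reshape(-1,3);C=d["c"].reshape(-1,3).astype(int)
    x,y,z=S.T
    m=(abs(y)<38)&(z>93)&(z<108)
    print(n,"lip x",np.sort(x[m&(x>40)])[:12].round(1),"max",np.nanmax(x[m&(x<110)]).round(1),"z",np.median(z[m&(x>60)]))
    m=(abs(y)<25)&(x<0)&(x>-120)&(C.max(1)<70)&(z>86)
    if m.sum(): print("catch dark x",np.percentile(x[m],[0,10,50,90,100]).round(1),"y",np.percentile(y[m],[0,50,100]).round(1),"z",np.percentile(z[m],[0,50,100]).round(1))
    m=(abs(abs(y)-47)<14)&(abs(x)<85)&(z>90)&(z<108)
    print("guides x",np.percentile(x[m],[2,98]).round(1))
    for sgn in(1,-1):
        g=m&(sgn*y>0)&(abs(x-10)<40); print("y",sgn,np.percentile(y[g],[0,10,50,90,100]).round(1),"z",np.percentile(z[g],[10,50,90]).round(1))
    m=(z>80)&(z<88); print("deck x",np.nanmin(x[m&(abs(y)<70)&(abs(x)<130)]).round(1),np.nanmax(x[m&(abs(y)<70)&(abs(x)<130)]).round(1))
# tray front/back check: pre-grasp plan
plan([474,-146.6,170],[-np.pi,0,1.407],14)
E
```

```text
top lip x [76.5 77.2 77.4 77.6 77.7 77.7 77.8 77.9 78.  78.1 78.2 78.2] max 95.9 z 97.43430252849373
catch dark x [-74.5 -72.5 -64.6 -55.2 -52.6] y [-19.6  -1.8  16.2] z [ 93.8 100.  104.3]
guides x [-51.2  83.3]
y 1 [33.5 44.6 47.4 50.  50.7] z [ 91.5  97.7 102. ]
y -1 [-51.4 -50.7 -48.3 -45.3 -44.3] z [ 93.6  98.6 102. ]
deck x -80.9 101.8
side lip x [76.6 76.6 77.2 77.2 77.2 77.4 77.5 77.5 77.7 77.9 78.2 78.2] max 96.5 z 99.20354325860795
catch dark x [-77.1 -74.9 -69.8 -57.  -53.7] y [-19.9  -0.9  18. ] z [ 86.4  98.8 105.8]
guides x [-57.7  83.8]
y 1 [44.  44.9 47.3 50.7 52.3] z [ 93.1  98.5 102.2]
y -1 [-51.4 -50.4 -48.3 -45.5 -44.2] z [ 95.1  99.2 102.5]
deck x -83.2 100.8
now [234.3 606.3 204.3] [-3.142 -0.     2.773] F [ 0.5  0.4 -0.5] w 85.3 t 1.2
[[-1.18, -1.47, 0.08, -0.0, -0.0, 0.93], [-1.32, -1.34, 0.08, -0.0, -0.0, 0.93], [-1.44, -1.21, 0.08, -0.0, -0.0, 0.93], [-1.55, -1.06, 0.08, -0.0, -0.0, 0.93], [-1.65, -0.91, 0.08, -0.0, -0.0, 0.93], [-1.73, -0.74, 0.08, -0.0, -0.0, 0.93], [-1.79, -0.57, 0.08, -0.0, -0.0, 0.93], [-1.84, -0.39, 0.08, -0.0, -0.0, 0.93], [-1.87, -0.21, 0.08, -0.0, -0.0, 0.93], [-1.88, -0.03, 0.08, -0.0, -0.0, 0.93], [-1.88, 0.15, 0.08, -0.0, -0.0, 0.93], [-1.85, 0.34, 0.08, -0.0, -0.0, 0.93], [-1.81, 0.51, 0.08, -0.0, -0.0, 0.93], [-1.75, 0.69, 0.08, -0.0, -0.0, 0.93]]
```

```bash
python3 -c "
from h import *
plan([474,-146.6,200],[-np.pi,0,1.407],32)"
```

```text
now [234.3 606.3 204.3] [-3.142 -0.     2.773] F [ 0.5  0.4 -0.5] w 85.3 t 1.2
[[-0.52, -0.64, 0.0, -0.0, -0.0, 0.41], [-0.54, -0.62, 0.0, -0.0, -0.0, 0.41], [-0.57, -0.6, 0.0, -0.0, -0.0, 0.41], [-0.59, -0.57, 0.0, -0.0, -0.0, 0.41], [-0.62, -0.54, 0.0, -0.0, -0.0, 0.41], [-0.64, -0.52, 0.0, -0.0, -0.0, 0.41], [-0.66, -0.49, 0.0, -0.0, -0.0, 0.41], [-0.68, -0.46, 0.0, -0.0, -0.0, 0.41], [-0.7, -0.43, 0.0, -0.0, -0.0, 0.41], [-0.72, -0.4, 0.0, -0.0, -0.0, 0.41], [-0.73, -0.37, 0.0, -0.0, -0.0, 0.41], [-0.75, -0.34, 0.0, -0.0, -0.0, 0.41], [-0.76, -0.31, 0.0, -0.0, -0.0, 0.41], [-0.78, -0.27, 0.0, -0.0, -0.0, 0.41], [-0.79, -0.24, 0.0, -0.0, -0.0, 0.41], [-0.8, -0.21, 0.0, -0.0, -0.0, 0.41], [-0.8, -0.17, 0.0, -0.0, -0.0, 0.41], [-0.81, -0.14, 0.0, -0.0, -0.0, 0.41], [-0.82, -0.1, 0.0, -0.0, -0.0, 0.41], [-0.82, -0.07, 0.0, -0.0, -0.0, 0.41], [-0.82, -0.03, 0.0, -0.0, -0.0, 0.41], [-0.82, 0.0, 0.0, -0.0, -0.0, 0.41], [-0.82, 0.04, 0.0, -0.0, -0.0, 0.41], [-0.82, 0.07, 0.0, -0.0, -0.0, 0.41], [-0.82, 0.11, 0.0, -0.0, -0.0, 0.41], [-0.81, 0.14, 0.0, -0.0, -0.0, 0.41], [-0.8, 0.18, 0.0, -0.0, -0.0, 0.41], [-0.8, 0.21, 0.0, -0.0, -0.0, 0.41], [-0.79, 0.24, 0.0, -0.0, -0.0, 0.41], [-0.77, 0.28, 0.0, -0.0, -0.0, 0.41], [-0.76, 0.31, 0.0, -0.0, -0.0, 0.41], [-0.75, 0.34, 0.0, -0.0, -0.0, 0.41]]
```

```bash
python3 -m crank '[[[-0.52,-0.64,0,0,0,0.41],[-0.54,-0.62,0,0,0,0.41],[-0.57,-0.6,0,0,0,0.41],[-0.59,-0.57,0,0,0,0.41],[-0.62,-0.54,0,0,0,0.41],[-0.64,-0.52,0,0,0,0.41],[-0.66,-0.49,0,0,0,0.41],[-0.68,-0.46,0,0,0,0.41],[-0.7,-0.43,0,0,0,0.41],[-0.72,-0.4,0,0,0,0.41],[-0.73,-0.37,0,0,0,0.41],[-0.75,-0.34,0,0,0,0.41]]]' 0 
python3 -m crank '[[[-0.76,-0.31,0,0,0,0.41],[-0.78,-0.27,0,0,0,0.41],[-0.79,-0.24,0,0,0,0.41],[-0.8,-0.21,0,0,0,0.41],[-0.8,-0.17,0,0,0,0.41],[-0.81,-0.14,0,0,0,0.41],[-0.82,-0.1,0,0,0,0.41],[-0.82,-0.07,0,0,0,0.41],[-0.82,-0.03,0,0,0,0.41],[-0.82,0,0,0,0,0.41]]]'
python3 -c "
from h import *
plan([474,-146.6,200],[-np.pi,0,1.407],12)
plan([474,-146.6,200],[-np.pi,0,1.407],20)"
```

```text
clock: 2.2
eef_pos: [321.7, 318.7, 203.1]
tool_rot: [3.136, -0.007, 2.244]
force: [0.3, 0.2, 0.0]
width: 43.0
clock: 3.03
eef_pos: [393.9, 71.0, 203.3]
tool_rot: [3.131, -0.013, 1.794]
force: [0.3, 0.5, 0.1]
width: 42.7
now [393.9  71.  203.3] [ 3.131 -0.013  1.794] F [0.3 0.5 0.1] w 42.7 t 3.0333
[[-0.64, 0.08, 0.0, 0.01, -0.01, 0.31], [-0.64, 0.1, 0.0, 0.01, -0.01, 0.31], [-0.63, 0.12, 0.0, 0.01, -0.01, 0.31], [-0.63, 0.14, 0.0, 0.01, -0.01, 0.31], [-0.62, 0.16, 0.0, 0.01, -0.01, 0.31], [-0.62, 0.18, 0.01, 0.01, -0.01, 0.31], [-0.61, 0.2, 0.01, 0.01, -0.01, 0.31], [-0.6, 0.22, 0.01, 0.01, -0.01, 0.31], [-0.6, 0.24, 0.01, 0.01, -0.01, 0.31], [-0.59, 0.26, 0.01, 0.01, -0.01, 0.31], [-0.58, 0.28, 0.01, 0.01, -0.01, 0.31], [-0.57, 0.3, 0.01, 0.01, -0.01, 0.31]]
now [393.9  71.  203.3] [ 3.131 -0.013  1.794] F [0.3 0.5 0.1] w 42.7 t 3.0333
[[-0.38, 0.05, 0.0, 0.0, -0.01, 0.18], [-0.38, 0.06, 0.0, 0.0, -0.01, 0.18], [-0.38, 0.06, 0.0, 0.0, -0.01, 0.18], [-0.38, 0.07, 0.0, 0.0, -0.01, 0.18], [-0.38, 0.08, 0.0, 0.0, -0.01, 0.18], [-0.38, 0.09, 0.0, 0.0, -0.01, 0.18], [-0.37, 0.09, 0.0, 0.0, -0.01, 0.18], [-0.37, 0.1, 0.0, 0.0, -0.01, 0.18], [-0.37, 0.11, 0.0, 0.0, -0.01, 0.18], [-0.37, 0.12, 0.0, 0.0, -0.01, 0.18], [-0.37, 0.12, 0.0, 0.0, -0.01, 0.18], [-0.36, 0.13, 0.0, 0.0, -0.01, 0.18], [-0.36, 0.14, 0.0, 0.0, -0.01, 0.18], [-0.36, 0.14, 0.0, 0.0, -0.01, 0.18], [-0.36, 0.15, 0.0, 0.0, -0.01, 0.18], [-0.35, 0.16, 0.0, 0.0, -0.01, 0.18], [-0.35, 0.16, 0.0, 0.0, -0.01, 0.18], [-0.35, 0.17, 0.0, 0.0, -0.01, 0.18], [-0.34, 0.18, 0.01, 0.0, -0.01, 0.18], [-0.34, 0.18, 0.01, 0.0, -0.01, 0.18]]
```

```bash
python3 -m crank '[[[-0.64,0.08,0,0.01,-0.01,0.31],[-0.64,0.1,0,0.01,-0.01,0.31],[-0.63,0.12,0,0.01,-0.01,0.31],[-0.63,0.14,0,0.01,-0.01,0.31],[-0.62,0.16,0,0.01,-0.01,0.31],[-0.62,0.18,0,0.01,-0.01,0.31],[-0.61,0.2,0,0.01,-0.01,0.31],[-0.6,0.22,0,0.01,-0.01,0.31],[-0.6,0.24,0,0.01,-0.01,0.31],[-0.59,0.26,0,0.01,-0.01,0.31],[-0.58,0.28,0,0.01,-0.01,0.31],[-0.57,0.3,0,0.01,-0.01,0.31]]]'
python3 -c "
from h import *
plan([473.7,-146.6,75],[-np.pi,0,1.407],6)"
```

```text
clock: 4.03
eef_pos: [475.0, -160.8, 204.5]
tool_rot: [3.14, -0.004, 1.382]
force: [-0.6, -0.2, 0.3]
width: 42.6
now [ 475.  -160.8  204.5] [ 3.14  -0.004  1.382] F [-0.6 -0.2  0.3] w 42.6 t 4.0333
[[0.07, -0.02, 0.72, 0.0, -0.01, -0.04], [0.07, -0.02, 0.72, 0.0, -0.01, -0.04], [0.07, -0.02, 0.72, 0.0, -0.01, -0.04], [0.07, -0.02, 0.72, 0.0, -0.01, -0.04], [0.08, -0.02, 0.72, 0.0, -0.01, -0.04], [0.08, -0.02, 0.72, 0.0, -0.01, -0.04]]
```

```bash
python3 -m crank '[[[0.08,-0.02,0.72,0,-0.01,-0.04],[0.08,-0.02,0.72,0,-0.01,-0.04],[0.08,-0.02,0.72,0,-0.01,-0.04],[0.08,-0.02,0.72,0,-0.01,-0.04],[0.08,-0.02,0.6,0,-0.01,-0.04],[0.08,-0.02,0.4,0,-0.01,-0.04],[0,0,0,0,0,0]]]'
python3 - <<'E'
from h import *
plan([473.7,-146.6,31],[-np.pi,0,1.407],4)
im=ctrl.get_image("side")
c=cv2.resize(im["color"][130:270,330:470],(700,600)[:2] if 0 else (590,590),interpolation=3);cv2.imwrite("pics/s2.png",c[:,:,::-1])
E
```

```text
clock: 4.62
eef_pos: [480.7, -154.2, 86.2]
tool_rot: [3.127, 0.008, 1.399]
force: [-1.2, 0.1, 0.0]
width: 42.7
now [ 480.7 -154.2   86.2] [3.127 0.008 1.399] F [-1.2  0.1  0. ] w 42.7 t 4.6167
[[0.06, -0.07, 0.46, 0.03, 0.02, -0.02], [0.06, -0.07, 0.46, 0.03, 0.02, -0.02], [0.05, -0.07, 0.46, 0.03, 0.02, -0.02], [0.05, -0.07, 0.46, 0.03, 0.02, -0.02]]
```

View pics/s2.png

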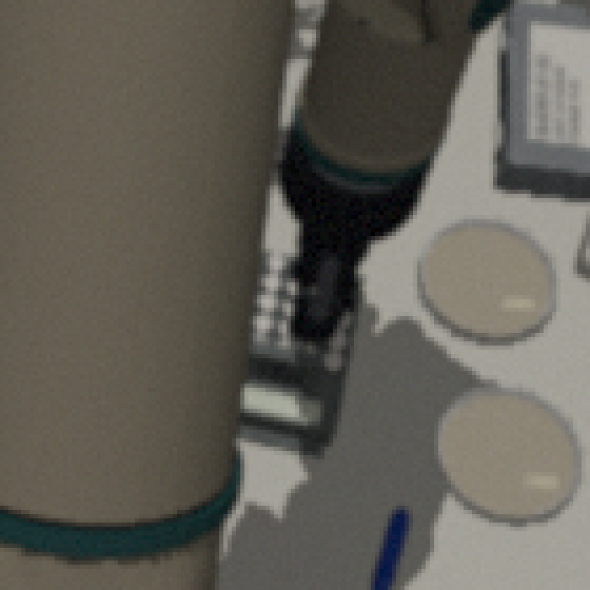

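```bash
python3 -m crank '[[[0.12,-0.14,0.07,0.06,0.04,-0.04],[0.12,-0.14,0.07,0.06,0.04,-0.04],[0,0,0,0,0,0]]]'
python3 -c "
from h import *
plan([473.7,-146.6,75],[-np.pi,0,1.407],1)"
```

```text
clock: 4.92
eef_pos: [475.2, -146.5, 84.5]
tool_rot: [3.136, -0.001, 1.408]
force: [-1.1, 0.3, -0.1]
width: 42.7
now [ 475.2 -146.5   84.5] [ 3.136e+00 -1.000e-03  1.408e+00] F [-1.1  0.3 -0.1] w 42.7 t 4.9167
[[-0.01, -0.05, 0.32, 0.05, -0.01, 0.01]]
```

```bash
python3 -m crank '[[[0,-0.03,0.45,0.02,0,0],[0,-0.03,0.45,0.02,0,0],[0,0,0.45,0.01,0,0],[0,0,0.2,0,0,0],[0,0,0,0,0,0]]]'
python3 -c "
from h import *
plan([473.7,-146.6,31],[-np.pi,0,1.407],1)"
```

```text
clock: 5.33
eef_pos: [477.6, -147.0, 41.0]
tool_rot: [3.131, -0.0, 1.409]
force: [-0.0, -0.1, -0.4]
width: 42.6
now [ 477.6 -147.    41. ] [ 3.131 -0.     1.409] F [-0.  -0.1 -0.4] w 42.6 t 5.3333
[[-0.01, -0.14, 0.33, 0.1, -0.0, 0.02]]
```

```bash
python3 -m crank '[[[0,-0.12,0.18,0.05,0,0],[0,-0.07,0.18,0.04,0,0],[0,0,0,0,0,0]]]'
python3 -c "
from h import *
plan([473.7,-146.6,31],[-np.pi,0,1.407],1)"
```

```text
clock: 5.58
eef_pos: [472.9, -146.5, 31.1]
tool_rot: [3.138, 0.0, 1.409]
force: [-0.8, -0.0, 0.2]
width: 42.7
now [ 472.9 -146.5   31.1] [3.138 0.    1.409] F [-0.8 -0.   0.2] w 42.7 t 5.5833
[[0.0, 0.03, 0.0, 0.03, 0.0, 0.02]]
```

Close, then lift.

```bash
python3 -m crank '[[[0,0,0,0,0,0],[0,0,0,0,0,0],[0,0,0,0,0,0],[0,0,0,0,0,0],[0,0,0,0,0,0],[0,0,0,0,0,0]]]' 1
python3 -m crank '[[[0,0,-0.2,0,0,0],[0,0,-0.4,0,0,0],[0,0,-0.7,0,0,0],[0,0,-0.8,0,0,0],[0,0,-0.9,0,0,0],[0,0,-0.9,0,0,0],[0,0,-0.9,0,0,0],[0,0,-0.7,0,0,0],[0,0,-0.3,0,0,0],[0,0,0,0,0,0]]]'
python3 - <<'E'
from h import *
c,s=np.cos(SA),np.sin(SA)
nest=SC+np.array([[c,-s],[s,c]])@np.array([10.3,-.3]);print("nest",nest)
im=ctrl.get_image("top");W=cloud(im);save(im,"t3.png")
plan([480,218,200],[-np.pi,0,1.62],24)
E
```

```text
clock: 6.08
eef_pos: [473.7, -146.8, 32.3]
tool_rot: [3.136, 0.0, 1.409]
force: [0.5, -0.0, 0.1]
width: -0.0
clock: 6.92
eef_pos: [470.9, -146.8, 217.4]
tool_rot: [3.139, -0.001, 1.406]
force: [0.1, 0.9, -0.2]
width: 0.1
nest [605.60198726 219.22149148]
now [ 470.7 -146.7  216.6] [ 3.140e+00 -1.000e-03  1.406e+00] F [-0.1 -0.3  0.6] w 0.1 t 6.9667
[[0.5, -0.07, 0.02, 0.0, -0.0, -0.09], [0.5, -0.07, 0.02, 0.0, -0.0, -0.09], [0.5, -0.06, 0.02, 0.0, -0.0, -0.09], [0.5, -0.06, 0.02, 0.0, -0.0, -0.09], [0.5, -0.05, 0.02, 0.0, -0.0, -0.09], [0.5, -0.05, 0.02, 0.0, -0.0, -0.09], [0.5, -0.04, 0.02, 0.0, -0.0, -0.09], [0.51, -0.04, 0.02, 0.0, -0.0, -0.09], [0.51, -0.03, 0.02, 0.0, -0.0, -0.09], [0.51, -0.03, 0.02, 0.0, -0.0, -0.09], [0.51, -0.03, 0.02, 0.0, -0.0, -0.09], [0.51, -0.02, 0.02, 0.0, -0.0, -0.09], [0.51, -0.02, 0.02, 0.0, -0.0, -0.09], [0.51, -0.01, 0.02, 0.0, -0.0, -0.09], [0.51, -0.01, 0.02, 0.0, -0.0, -0.09], [0.51, -0.0, 0.02, 0.0, -0.0, -0.09], [0.51, 0.0, 0.02, 0.0, -0.0, -0.09], [0.51, 0.01, 0.02, 0.0, -0.0, -0.09], [0.51, 0.01, 0.02, 0.0, -0.0, -0.09], [0.51, 0.02, 0.02, 0.0, -0.0, -0.09], [0.51, 0.02, 0.02, 0.0, -0.0, -0.09], [0.51, 0.02, 0.02, 0.0, -0.0, -0.09], [0.51, 0.03, 0.02, 0.0, -0.0, -0.09], [0.51, 0.03, 0.02, 0.0, -0.0, -0.09]]
```

```bash
python3 - <<'E'
from h import *
a=ctrl.get_image("side");b=ctrl.get_image("top");np.savez("x.npz",a=cloud(a),b=cloud(b))
c=np.hstack([cv2.resize(a["color"][150:260,340:450],(400,400),interpolation=3),cv2.resize(b["color"][150:260,330:440],(400,400),interpolation=3)])
cv2.imwrite("pics/c4.png",c[:,:,::-1])
for im in(a,b):
    W=cloud(im).reshape(-1,3);x,y,z=W.T
    for lo,hi in((15,40),(46,62)):
        p=W[(abs(x-500)<90)&(abs(y+150)<60)&(z>lo)&(z<hi)]
        if len(p)>5: r=cv2.minAreaRect(p[:,:2].astype(np.float32));print(lo,len(p),np.round(r[0],1),np.round(r[1],1),round(r[2],1),np.median(p,0).round(1))
E
```

```text
15 1121 [ 503.3 -151.7] [ 84.3 121.6] 80.5 [ 503.8 -150.8   25.5]
46 96 [ 474.4 -146.9] [44.8 14. ] 78.2 [ 471.6 -146.    56.6]
15 1163 [ 503.5 -151.2] [ 83.3 118.7] 81.0 [ 504.8 -148.6   25.3]
46 74 [ 473.6 -146.5] [46.  10.2] 80.6 [ 474.3 -146.    58.1]
```

View pics/c4.png

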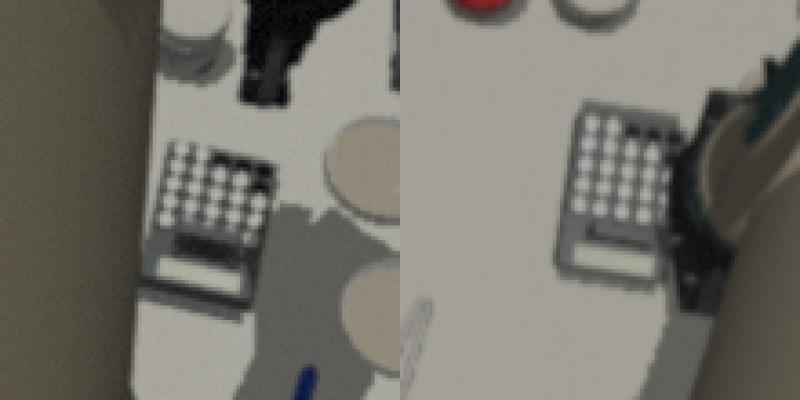

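```bash
python3 - <<'E'
from h import *
st=ctrl.read_state();p=np.array(st["eef_pos"]);print(p.round(1),np.round(st["qpos"],3),np.round(st["tool_rot"],3))
o=[]
for n in("side","top"):
    im=ctrl.get_image(n);q=np.array(im["R"])@p+np.array(im["t"]);u=np.array(im["camera_matrix"])@q;u=u[:2]/u[2];print(n,u.round(1),q.round(0))
    W=cloud(im);C=im["color"].astype(int).max(2)
    m=(abs(W[...,0]-480)<120)&(abs(W[...,1]+160)<120)&(W[...,2]>150)
    w=W[m];print("pts>150 lowest:",w[np.argsort(w[:,2])][:200:25].round(0).tolist())
    c=im["color"].copy();cv2.drawMarker(c,tuple(int(v) for v in u.round()),(255,0,0),0,7,1);o.append(cv2.resize(c[90:250,330:490],(400,400),interpolation=3))
cv2.imwrite("pics/c5.png",np.hstack(o)[:,:,::-1])
E
```

```text
[ 469.3 -146.1  214.5] [-0.119  0.432  0.516  1.944 -0.281  0.839  0.383] [-3.139e+00 -1.000e-03  1.406e+00]
side [407.2 183.5] [ 194.  -35. 1025.]
pts>150 lowest: [[466.0, -137.0, 241.0], [462.0, -133.0, 292.0], [455.0, -130.0, 306.0], [453.0, -159.0, 317.0], [411.0, -133.0, 328.0], [425.0, -146.0, 331.0], [413.0, -140.0, 334.0], [418.0, -145.0, 335.0]]
top [404.  210.2] [192.  30. 888.]
pts>150 lowest: [[467.0, -135.0, 246.0], [449.0, -134.0, 296.0], [440.0, -133.0, 308.0], [433.0, -133.0, 316.0], [425.0, -133.0, 327.0], [427.0, -134.0, 329.0], [521.0, -146.0, 331.0], [413.0, -131.0, 333.0]]
```

View pics/c5.png

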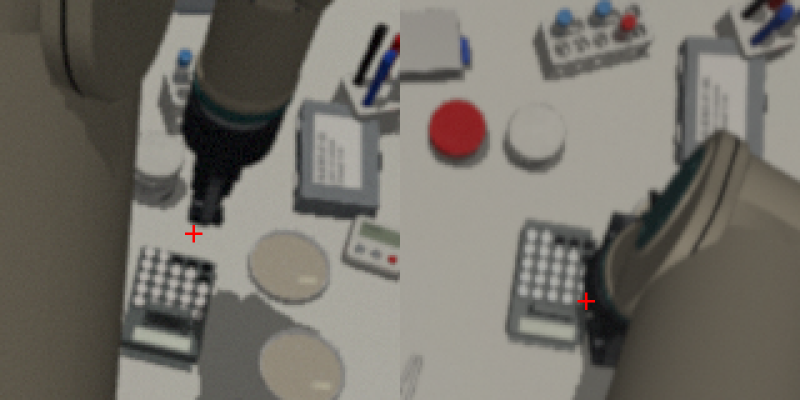

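```bash
python3 - <<'E'
from h import *
im=ctrl.get_image("side");W=cloud(im);c=im["color"].astype(int).max(2)
print(W.shape,(im["depth"]==0).sum())
for v in range(158,184,2):
    print(v,[(int(u),c[v,u],W[v,u].round(0).tolist()) for u in range(402,424,4)])
p=np.array(ctrl.read_state()["eef_pos"]);print(p)
E
```

```text
(400, 640, 3) 1040
158 [(402, np.int64(136), [691.0, -167.0, -1.0]), (406, np.int64(133), [689.0, -178.0, 4.0]), (410, np.int64(15), [454.0, -131.0, 337.0]), (414, np.int64(18), [435.0, -134.0, 365.0]), (418, np.int64(15), [431.0, -141.0, 372.0]), (422, np.int64(20), [432.0, -149.0, 371.0])]
160 [(402, np.int64(150), [682.0, -167.0, 2.0]), (406, np.int64(134), [684.0, -179.0, 0.0]), (410, np.int64(5), [453.0, -132.0, 332.0]), (414, np.int64(23), [434.0, -135.0, 360.0]), (418, np.int64(10), [433.0, -142.0, 362.0]), (422, np.int64(12), [434.0, -150.0, 362.0])]
162 [(402, np.int64(95), [675.0, -167.0, 3.0]), (406, np.int64(108), [463.0, -128.0, 309.0]), (410, np.int64(4), [437.0, -130.0, 347.0]), (414, np.int64(27), [434.0, -137.0, 352.0]), (418, np.int64(30), [435.0, -144.0, 352.0]), (422, np.int64(16), [452.0, -157.0, 329.0])]
164 [(402, np.int64(89), [668.0, -167.0, 2.0]), (406, np.int64(82), [456.0, -127.0, 312.0]), (410, np.int64(17), [434.0, -130.0, 345.0]), (414, np.int64(34), [432.0, -137.0, 348.0]), (418, np.int64(24), [431.0, -145.0, 350.0]), (422, np.int64(40), [450.0, -158.0
[... 1815 characters left out ...]
[410.0, -140.0, 332.0]), (418, np.int64(47), [409.0, -148.0, 334.0]), (422, np.int64(168), [627.0, -225.0, -1.0])]
180 [(402, np.int64(169), [615.0, -167.0, -1.0]), (406, np.int64(150), [615.0, -179.0, 0.0]), (410, np.int64(90), [456.0, -146.0, 251.0]), (414, np.int64(103), [616.0, -201.0, 3.0]), (418, np.int64(124), [615.0, -212.0, 5.0]), (422, np.int64(170), [618.0, -224.0, 2.0])]
182 [(402, np.int64(165), [606.0, -167.0, 1.0]), (406, np.int64(166), [611.0, -179.0, -4.0]), (410, np.int64(167), [609.0, -190.0, 0.0]), (414, np.int64(169), [609.0, -201.0, 2.0]), (418, np.int64(168), [613.0, -213.0, -2.0]), (422, np.int64(166), [612.0, -224.0, 1.0])]
[ 468.88671145 -146.09108677  213.69504672]
```

```bash
python3 -m crank '[[[0,0.05,0.3,0,0,0],[0,0,0.7,0,0,0],[0,0,0.8,0,0,0],[0,0,0.8,0,0,0],[0,0,0.7,0,0,0],[0,0,0.4,0,0,0],[0,0,0.1,0,0,0],[0,0,0,0,0,0],[0,0,0,0,0,0]]]' 0
cat >> h.py <<'E'
def proj(im,P):
    q=np.array(im["R"])@np.array(P)+np.array(im["t"]);u=np.array(im["camera_matrix"])@q;return u[:2]/u[2]
def tips(name,out,box,scale,w=None):
    im=ctrl.get_image(name);s=ctrl.read_state();R=Ro.from_euler("xyz",s["tool_rot"]).as_matrix();p=np.array(s["eef_pos"])
    x0,y0,x1,y1=box;c=cv2.resize(im["color"][y0:y1,x0:x1],None,fx=scale,fy=scale,interpolation=3)
    for k,col in((0,(255,0,0)),(.5,(0,255,0)),(-.5,(0,255,255))):
        u=(proj(im,p+R[:,1]*k*s["width"])-[x0,y0]+.5)*scale;cv2.drawMarker(c,(int(u[0]),int(u[1])),col,0,10,1)
    cv2.imwrite("pics/"+out,c[:,:,::-1]);print(p.round(1),np.round(s["tool_rot"],3),round(s["width"],1),s["clock"])
    return im
E
python3 -c "
from h import *
im=tips('side','c6.png',(340,140,460,260),6)
W=cloud(im)
for v in range(185,215,3): print(v,[(im['color'][v,u].max(),W[v,u].round(0).tolist()) for u in range(394,412,4)])
"
```

```text
clock: 7.97
eef_pos: [466.0, -146.2, 86.0]
tool_rot: [-3.126, 0.001, 1.405]
force: [0.4, -1.1, 0.1]
width: 42.3
[ 466.2 -146.3   86.3] [-3.126e+00  1.000e-03  1.405e+00] 42.7 8.0167
185 [(np.uint8(162), [594.0, -144.0, 3.0]), (np.uint8(51), [442.0, -120.0, 248.0]), (np.uint8(18), [435.0, -127.0, 261.0]), (np.uint8(12), [432.0, -135.0, 268.0]), (np.uint8(11), [434.0, -144.0, 265.0])]
188 [(np.uint8(161), [584.0, -145.0, 1.0]), (np.uint8(79), [454.0, -125.0, 217.0]), (np.uint8(18), [435.0, -129.0, 249.0]), (np.uint8(12), [432.0, -137.0, 255.0]), (np.uint8(14), [433.0, -145.0, 255.0])]
191 [(np.uint8(154), [555.0, -140.0, 34.0]), (np.uint8(46), [451.0, -126.0, 208.0]), (np.uint8(8), [435.0, -131.0, 236.0]), (np.uint8(5), [432.0, -139.0, 242.0]), (np.uint8(13), [432.0, -147.0, 244.0])]
194 [(np.uint8(135), [547.0, -141.0, 31.0]), (np.uint8(23), [447.0, -127.0, 202.0]), (np.uint8(12), [431.0, -132.0, 230.0]), (np.uint8(24), [434.0, -141.0, 226.0]), (np.uint8(17), [432.0, -149.0, 231.0])]
197 [(np.uint8(172), [537.0, -141.0, 32.0]), (np.uint8(14), [446.0, -129.0, 189.0]), (np.uint8(21), [4
[... 420 characters left out ...]
0, 221.0]), (np.uint8(25), [437.0, -149.0, 181.0]), (np.uint8(54), [437.0, -158.0, 183.0])]
206 [(np.uint8(130), [512.0, -142.0, 28.0]), (np.uint8(15), [407.0, -125.0, 216.0]), (np.uint8(34), [406.0, -133.0, 220.0]), (np.uint8(15), [408.0, -143.0, 218.0]), (np.uint8(92), [514.0, -184.0, 31.0])]
209 [(np.uint8(71), [504.0, -142.0, 25.0]), (np.uint8(4), [407.0, -127.0, 204.0]), (np.uint8(29), [404.0, -135.0, 211.0]), (np.uint8(14), [402.0, -143.0, 216.0]), (np.uint8(95), [505.0, -184.0, 30.0])]
212 [(np.uint8(78), [477.0, -138.0, 58.0]), (np.uint8(10), [417.0, -132.0, 171.0]), (np.uint8(12), [409.0, -139.0, 188.0]), (np.uint8(22), [406.0, -147.0, 193.0]), (np.uint8(87), [497.0, -185.0, 29.0])]
```

View pics/c6.png

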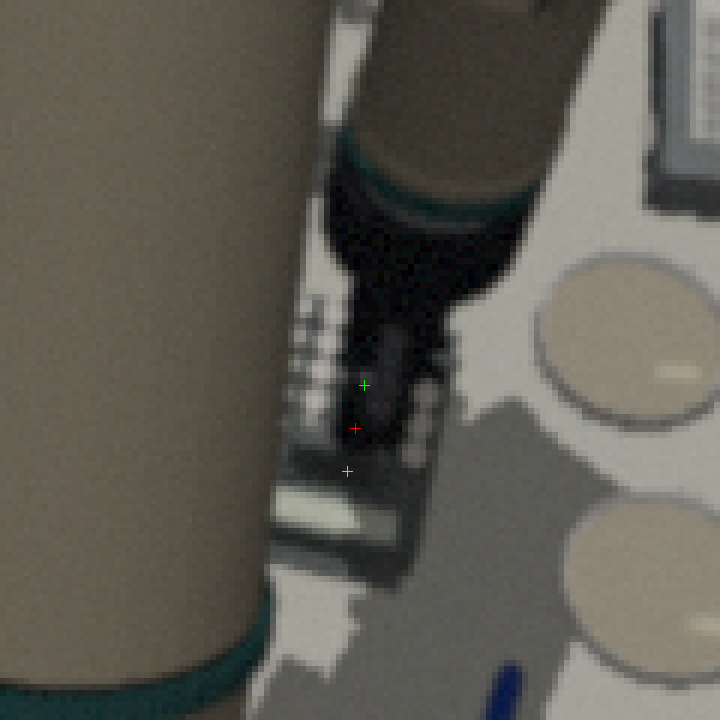

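```bash
python3 - <<'E'
from h import *
d=np.load("side0.npz");c=d["c"];W=d["W"]
im=ctrl.get_image("side");P=np.array([234.3,606.3,204.3]);R=Ro.from_euler("xyz",[-np.pi,0,2.773]).as_matrix()
k=cv2.resize(c[150:300,0:150],(600,600),interpolation=3)
for q,col in((P,(255,0,0)),(P+R[:,1]*42.5,(0,255,0)),(P-R[:,1]*42.5,(0,255,255)),(P-R[:,2]*73,(255,255,0))):
    u=(proj(im,q)-[0,150]+.5)*4;print(u/4);cv2.drawMarker(k,(int(u[0]),int(u[1])),col,0,12,1)
cv2.imwrite("pics/c7.png",k[:,:,::-1])
L=(W-P)@R   # tool-frame coords
m=(np.linalg.norm(W-P,axis=-1)<230)&(W[...,2]>60);l=L[m]
for z0 in range(-200,40,10):
    q=l[(l[:,2]>z0)&(l[:,2]<=z0+10)]
    if len(q): print(z0,len(q),q.min(0).round(0),q.max(0).round(0))
E
```

```text
[ 51.55489727 102.73285197]
[36.38491896 94.54584016]
[ 67.0202328  111.07926367]
[32.19510282 88.49417999]
```

View pics/c7.png

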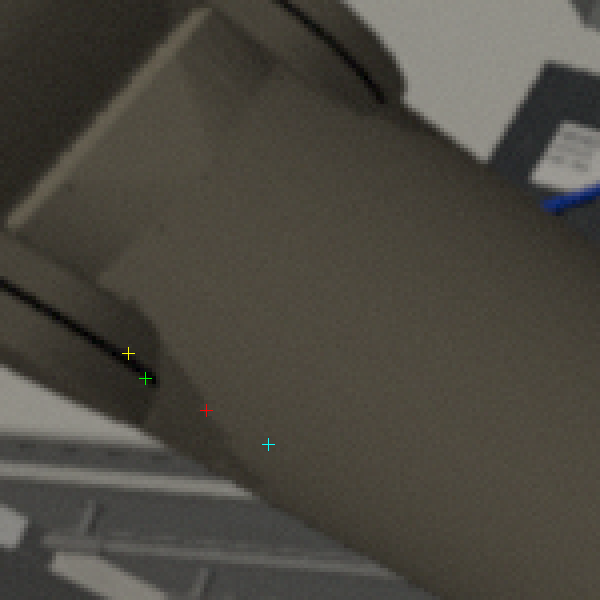

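```bash
python3 -m crank '[[[0,0.17,0.2,-0.1,0,0],[0,0.12,0.4,-0.05,0,0],[0,0,0.5,0,0,0],[0,0,0.3,0,0,0],[0,0,0,0,0,0],[0,0,0,0,0,0]]]'
python3 -c "
from h import *
plan([473.7,-146.6,31],[-np.pi,0,1.407],1)"
```

```text
clock: 8.57
eef_pos: [481.5, -149.1, 46.5]
tool_rot: [3.126, 0.002, 1.406]
force: [-0.1, 0.6, 1.1]
width: 42.6
now [ 481.5 -149.1   46.5] [3.126e+00 2.000e-03 1.406e+00] F [-0.1  0.6  1.1] w 42.6 t 8.5667
[[0.04, -0.28, 0.51, 0.15, 0.02, -0.01]]
```

```bash
python3 -m crank '[[[0.04,-0.15,0.2,0.1,0,0],[0,-0.1,0.2,0.05,0,0],[0,0,0.2,0,0,0],[0,0,0,0,0,0]]]'
python3 -m crank '[[[0,-0.03,0.2,0,0,0],[0,0,0.15,0,0,0],[0,0,0,0,0,0]]]'
python3 -c "
from h import *
plan([473.7,-146.6,15],[-np.pi,0,1.407],1)"
```

```text
clock: 8.9
eef_pos: [475.2, -146.9, 28.6]
tool_rot: [3.139, 0.002, 1.406]
force: [0.7, -0.1, 0.6]
width: 42.7
clock: 9.15
eef_pos: [474.3, -146.8, 17.0]
tool_rot: [3.139, 0.002, 1.406]
force: [-0.5, -0.6, -0.3]
width: 42.8
now [ 474.3 -146.8   17. ] [3.139e+00 2.000e-03 1.406e+00] F [-0.5 -0.6 -0.3] w 42.8 t 9.15
[[0.0, -0.02, 0.07, 0.02, 0.02, -0.01]]
```

```bash
for i in 1 2; do :; done; python3 -m crank '[[[0,0,0.2,0,0,0],[0,0,0.2,0,0,0],[0,0,0,0,0,0]]]'
python3 -c "
from h import *
plan([473.7,-146.6,0],[-np.pi,0,1.407],1);print(np.round(ctrl.read_state()['torque'],2))
im=tips('side','c8.png',(340,140,460,260),6)"
```

```text
clock: 9.4
eef_pos: [474.5, -146.9, 3.8]
tool_rot: [3.139, 0.002, 1.406]
force: [-0.6, 0.4, -1.5]
width: 43.0
now [ 474.5 -146.9    3.8] [3.139e+00 2.000e-03 1.406e+00] F [-0.6  0.4 -1.5] w 43.0 t 9.4
[[0.01, -0.03, 0.13, 0.03, 0.02, -0.01]]
[ 0.02 -0.01 -0.03]
[ 474.6 -147.     4.1] [3.139e+00 2.000e-03 1.406e+00] 43.3 9.45
```

View pics/c8.png

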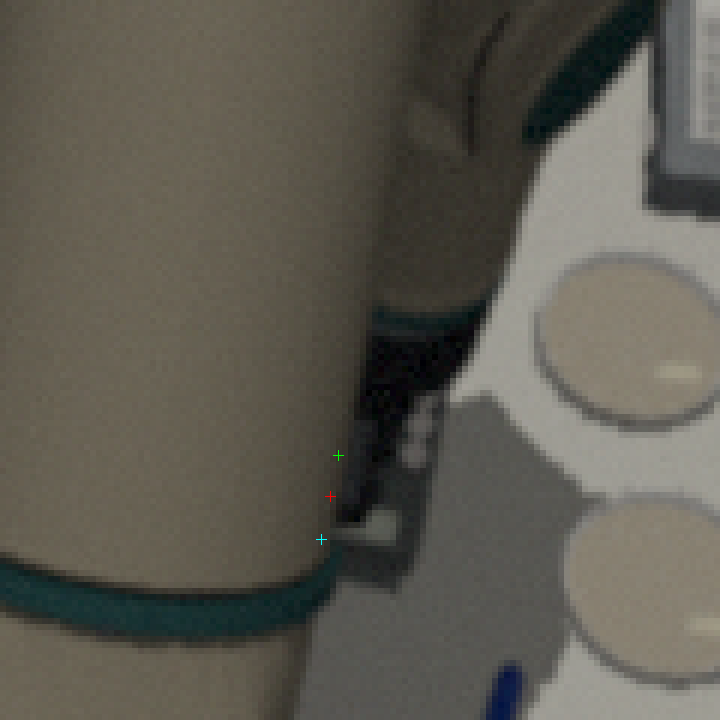

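```bash
python3 -m crank '[[[0,0,0.1,0,0,0],[0,0,0,0,0,0],[0,0,0,0,0,0],[0,0,0,0,0,0]]]' 1; python3 -c "
from h import *
plan([473.7,-146.6,0],[-np.pi,0,1.407],1)"
```

```text
clock: 9.78
eef_pos: [474.5, -147.1, 1.0]
tool_rot: [3.139, 0.002, 1.406]
force: [0.8, -0.9, -3.6]
width: 8.9
now [ 474.5 -147.1    1. ] [3.139e+00 2.000e-03 1.406e+00] F [ 0.8 -0.9 -3.6] w 8.9 t 9.7833
[[0.01, -0.03, 0.03, 0.03, 0.02, -0.01]]
```

```bash
python3 -m crank '[[[0,0,0,0,0,0],[0,0,0,0,0,0],[0,0,-0.15,0,0,0],[0,0,-0.3,0,0,0],[0,0,-0.5,0,0,0],[0,0,-0.7,0,0,0],[0,0,-0.7,0,0,0],[0,0,-0.7,0,0,0],[0,0,-0.7,0,0,0],[0,0,-0.5,0,0,0],[0,0,-0.3,0,0,0],[0,0,0,0,0,0]]]'; python3 -c "
from h import *
plan([478,218,185],[-np.pi,0,1.621],20)"
```

```text
clock: 10.78
eef_pos: [468.7, -144.5, 146.2]
tool_rot: [-3.134, -0.001, 1.405]
force: [-0.3, 0.1, -3.6]
width: 9.5
now [ 468.7 -144.5  146.2] [-3.134e+00 -1.000e-03  1.405e+00] F [-0.3  0.1 -3.6] w 9.5 t 10.7833
[[0.6, -0.08, -0.06, -0.0, -0.0, -0.1], [0.6, -0.08, -0.06, -0.0, -0.0, -0.1], [0.6, -0.07, -0.06, -0.0, -0.0, -0.1], [0.6, -0.07, -0.06, -0.0, -0.0, -0.1], [0.6, -0.06, -0.06, -0.0, -0.0, -0.1], [0.6, -0.05, -0.06, -0.0, -0.0, -0.1], [0.6, -0.05, -0.06, -0.0, -0.0, -0.1], [0.6, -0.04, -0.06, -0.0, -0.0, -0.1], [0.6, -0.03, -0.06, -0.0, -0.0, -0.1], [0.6, -0.03, -0.06, -0.0, -0.0, -0.1], [0.6, -0.02, -0.06, -0.0, -0.0, -0.1], [0.6, -0.01, -0.06, -0.0, -0.0, -0.1], [0.6, -0.01, -0.06, -0.0, -0.0, -0.1], [0.6, -0.0, -0.06, -0.0, -0.0, -0.1], [0.6, 0.01, -0.06, -0.0, -0.0, -0.1], [0.6, 0.01, -0.06, -0.0, -0.0, -0.1], [0.6, 0.02, -0.06, -0.0, -0.0, -0.1], [0.6, 0.03, -0.06, -0.0, -0.0, -0.1], [0.6, 0.03, -0.06, -0.0, -0.0, -0.1], [0.6, 0.04, -0.06, -0.0, -0.0, -0.1]]
```

```bash
python3 -m crank '[[[0.3,0,-0.1,0,0,-0.05],[0.5,0,-0.1,0,0,-0.1],[0.7,0,-0.1,0,0,-0.1],[0.7,0,-0.1,0,0,-0.1],[0.7,0,-0.1,0,0,-0.1],[0.7,0,-0.1,0,0,-0.1],[0.7,0,-0.1,0,0,-0.1],[0.7,0,-0.1,0,0,-0.1],[0.7,0,-0.1,0,0,-0.1],[0.7,0.1,-0.1,0,0,-0.1],[0.7,0.1,-0.1,0,0,-0.1],[0.7,0.1,-0.1,0,0,-0.1]]]'; python3 -c "
from h import *
plan([520,217,185],[-np.pi,0,1.621],8)"
```

```text
clock: 11.78
eef_pos: [491.9, 101.3, 177.9]
tool_rot: [-3.112, -0.001, 1.526]
force: [-0.3, -0.3, -5.2]
width: 9.3
now [491.9 101.3 177.9] [-3.112e+00 -1.000e-03  1.526e+00] F [-0.3 -0.3 -5.2] w 9.3 t 11.7833
[[0.49, 0.09, -0.03, -0.04, -0.0, -0.11], [0.49, 0.1, -0.03, -0.04, -0.0, -0.11], [0.48, 0.11, -0.03, -0.04, -0.0, -0.11], [0.48, 0.11, -0.03, -0.04, -0.0, -0.11], [0.48, 0.12, -0.03, -0.04, -0.0, -0.11], [0.48, 0.12, -0.03, -0.04, -0.0, -0.11], [0.48, 0.13, -0.03, -0.04, -0.0, -0.11], [0.48, 0.14, -0.03, -0.04, -0.0, -0.11]]
```

Continue and begin tilting (turn about tool x).

```bash
python3 -m crank '[[[0.55,0.05,-0.05,0.1,0,-0.12],[0.55,0.05,-0.05,0.2,0,-0.12],[0.5,0.05,-0.05,0.3,0,-0.12],[0.45,0.05,-0.05,0.3,0,-0.12],[0.4,0.05,-0.05,0.3,0,-0.1],[0.35,0.05,-0.05,0.3,0,-0.1],[0.3,0.05,-0.05,0.3,0,-0.1],[0.2,0.05,0,0.3,0,-0.1],[0.1,0,0,0.2,0,0],[0,0,0,0,0,0],[0,0,0,0,0,0]]]'; cat >> h.py <<'E'
def tray():
    "fit tray top (tray frame: block top z=24) in both cameras, near the eef"
    s=ctrl.read_state();p=np.array(s["eef_pos"]);R=Ro.from_euler("xyz",s["tool_rot"]).as_matrix()
    print("eef",p.round(1),np.round(s["tool_rot"],3),"F",np.round(s["force"],1),"tau",np.round(s["torque"],2),"w",round(s["width"],1),"t",round(s["clock"],2))
    print("tool z",R[:,2].round(3),"tool y",R[:,1].round(3))
E
python3 - <<'E'
from h import *
tray()
for n in("side","top"):
    im=ctrl.get_image(n);np.savez(n+"9.npz",W=cloud(im),c=im["color"])
    cv2.imwrite("pics/"+n+"9.png",cv2.resize(im["color"][100:270,200:340],None,fx=2.85,fy=2.85,interpolation=3)[:,:,::-1])
a=cv2.imread("pics/side9.png");b=cv2.imread("pics/top9.png");cv2.imwrite("pics/c9.png",np.hstack([a,b]))
E
```

```text
clock: 12.7
eef_pos: [491.6, 224.8, 178.3]
tool_rot: [-2.839, -0.016, 1.641]
force: [-1.3, 0.7, -4.5]
width: 9.2
eef [491.6 224.8 178.3] [-2.839 -0.016  1.641] F [-1.3  0.7 -4.5] tau [-0.02 -0.4   0.01] w 9.2 t 12.7
tool z [-0.299 -0.006 -0.954] tool y [ 0.952  0.072 -0.298]
```

View pics/c9.png

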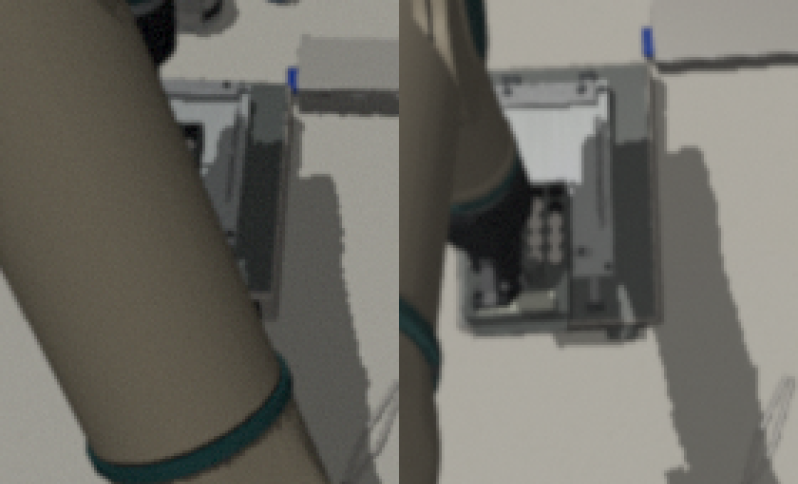

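```bash
cat >> h.py <<'E'
TO=np.array([0.3,29.2,1.0]) # tray origin in tool frame
def tray_pose(s=None):
    s=s or ctrl.read_state();R=Ro.from_euler("xyz",s["tool_rot"]).as_matrix();p=np.array(s["eef_pos"])
    A=np.stack([R[:,1],R[:,0],-R[:,2]],1); return A,p+R@TO
E
python3 - <<'E'
from h import *
A,o=tray_pose();print("pred origin",o.round(1))
for n in("top","side"):
    d=np.load(n+"9.npz");L=(d["W"]-o)@A;c=d["c"].astype(int)
    l=L.reshape(-1,3);C=c.reshape(-1,3)
    for nm,lo,hi in(("block/caps",8,40),("plate",45,75)):
        m=(abs(l[:,0])<90)&(l[:,1]<25)&(l[:,1]>-60)&(l[:,2]>lo)&(l[:,2]<hi);q=l[m]
        print(n,nm,len(q))
        if len(q)<20: continue
        br=C[m].max(1)
        print(" x",np.percentile(q[:,0],[0,2,50,98,100]).round(1),"y",np.percentile(q[:,1],[0,2,50]).round(1),"z",np.percentile(q[:,2],[5,25,50,75,95]).round(1))
        for x0 in range(-70,80,10):
            r=(q[:,0]>x0)&(q[:,0]<=x0+10)&(q[:,1]<-5)
            if r.sum()>3: print("   ",x0,r.sum(),"z med",np.median(q[r,2]).round(1),"bright",np.median(br[r]),"ymin",q[r,1].min().round(1))
E
```

```text
pred origin [518.8 226.9 169. ]
top block/caps 795
 x [-63.6 -58.7 -14.2  55.5  59.6] y [-42.4 -42.2 -24. ] z [13.7 22.4 24.1 26.2 30.6]
    -60 101 z med 21.9 bright 64.0 ymin -42.4
    -50 70 z med 23.9 bright 96.5 ymin -42.4
    -40 83 z med 24.4 bright 54.0 ymin -42.4
    -30 39 z med 24.2 bright 52.0 ymin -42.0
    -20 48 z med 24.6 bright 62.5 ymin -42.1
    -10 60 z med 24.9 bright 70.0 ymin -42.3
    0 62 z med 27.8 bright 77.5 ymin -42.4
    10 69 z med 25.6 bright 70.0 ymin -42.2
    20 45 z med 26.2 bright 65.0 ymin -42.2
    30 51 z med 24.3 bright 49.0 ymin -42.4
    40 43 z med 24.0 bright 39.0 ymin -42.4
    50 43 z med 23.5 bright 50.0 ymin -42.3
top plate 59
 x [-61.8 -46.9 -33.  -16.4 -14.8] y [-23.4 -23.3 -13.7] z [47.  52.7 57.3 58.9 73.9]
    -50 9 z med 67.8 bright 29.0 ymin -12.4
    -40 29 z med 54.6 bright 47.0 ymin -23.4
    -30 15 z med 57.5 bright 54.0 ymin -23.3
    -20 5 z med 70.9 bright 39.0 ymin -13.7
side block/caps 85
 x [ 1.5  3.2 39.1 56.8 57.1] y [-42.4 -42.3 -37.4] z [15.3 22.4 23.9 25.2 29.9]
    0 7 z med 23.6 bright 38.0 ymin -42.1
    10 13 z med 26.2 bright 52.0 ymin -42.4
    20 12 z med 23.7 bright 47.5 ymin -42.4
    30 11 z med 24.0 bright 35.0 ymin -41.6
    40 23 z med 23.3 bright 23.0 ymin -42.2
    50 19 z med 23.9 bright 66.0 ymin -42.1
side plate 0
```

```bash
cat >> h.py <<'E'
YAW=SA; NE=np.array([605.6,219.5,84.])
NR=Ro.from_euler("z",YAW).as_matrix()
def where():
    A,o=tray_pose();e=NR.T@(o+A@[72,0,0]-NE);r=Ro.from_matrix(NR.T@A).as_euler("ZYX");s=ctrl.read_state()
    print("edge",e.round(2),"tilt",round(r[1],4),"yaw",round(r[0],4),"roll",round(r[2],4),"F nest",(NR.T@np.array(s["force"])).round(2),"tau",np.round(s["torque"],2),"w",round(s["width"],1),"t",round(s["clock"],2))
def goal(e,tilt,n):
    "eef target putting the tray's back edge at nest-frame e with tilt"
    A=NR@Ro.from_euler("y",tilt).as_matrix();o=NE+NR@np.array(e)-A@[72,0,0]
    R=np.stack([A[:,1],A[:,0],-A[:,2]],1);p=o-R@TO
    plan(p,Ro.from_matrix(R).as_euler("xyz"),n)
E
python3 -c "
from h import *
where();goal([50,0,25],.25,8)"
```

```text
edge [-17.57  13.47  63.57] tilt 0.3027 yaw 0.0245 roll 0.0165 F nest [ 0.69 -0.08 -3.5 ] tau [-0.03 -0.51 -0.02] w 9.1 t 12.8
now [491.4 224.5 178.7] [-2.839 -0.016  1.641] F [ 0.7 -0.  -3.5] w 9.1 t 12.8
[[-0.05, 0.32, 0.09, -0.06, -0.01, 0.03], [-0.05, 0.32, 0.09, -0.06, -0.01, 0.03], [-0.05, 0.31, 0.1, -0.06, -0.01, 0.03], [-0.05, 0.31, 0.1, -0.06, -0.01, 0.03], [-0.05, 0.31, 0.1, -0.06, -0.01, 0.03], [-0.05, 0.31, 0.1, -0.06, -0.01, 0.03], [-0.05, 0.31, 0.1, -0.06, -0.01, 0.03], [-0.05, 0.31, 0.11, -0.06, -0.01, 0.03]]
```

```bash
python3 -m crank '[[[-0.05,0.15,0.05,-0.06,-0.01,0.03],[-0.05,0.3,0.09,-0.06,-0.01,0.03],[-0.05,0.32,0.1,-0.06,-0.01,0.03],[-0.05,0.32,0.1,-0.06,-0.01,0.03],[-0.05,0.32,0.1,-0.06,-0.01,0.03],[-0.05,0.3,0.1,-0.06,-0.01,0.03],[-0.05,0.2,0.1,-0.06,-0.01,0.03],[-0.05,0.1,0.05,-0.06,-0.01,0.03],[0,0,0,0,0,0]]]';python3 -c "
from h import *
where();goal([50,0,25],.25,3)"
```

```text
clock: 13.55
eef_pos: [549.9, 212.5, 137.8]
tool_rot: [-2.896, 0.002, 1.613]
force: [-1.1, -0.5, -5.1]
width: 8.9
edge [41.98 -4.71 28.25] tilt 0.2457 yaw -0.0086 roll -0.0025 F nest [-1.16 -0.4  -5.09] tau [-0.03 -0.35  0.01] w 8.9 t 13.55
now [549.9 212.5 137.8] [-2.896e+00  2.000e-03  1.613e+00] F [-1.1 -0.5 -5.1] w 8.9 t 13.55
[[0.04, 0.09, 0.01, 0.01, 0.0, -0.03], [0.04, 0.1, 0.01, 0.01, 0.0, -0.03], [0.04, 0.1, 0.01, 0.01, 0.0, -0.03]]
```

```bash
python3 -m crank '[[[0.05,0.09,0.03,0.01,0,-0.03],[0.05,0.09,0.03,0.01,0,-0.03],[0.04,0.09,0.03,0.01,0,-0.03],[0,0,0,0,0,0]]]';python3 -c "
from h import *
where();goal([50,0,6],.25,4)"
```

```text
clock: 13.88
eef_pos: [556.9, 217.8, 132.9]
tool_rot: [-2.891, -0.001, 1.624]
force: [0.9, -0.3, -4.4]
width: 9.2
edge [49.11  1.32 22.91] tilt 0.2502 yaw 0.0024 roll 0.0007 F nest [ 0.88 -0.38 -4.38] tau [ 0.09 -0.35 -0.02] w 9.2 t 13.88
now [556.9 217.8 132.9] [-2.891e+00 -1.000e-03  1.624e+00] F [ 0.9 -0.3 -4.4] w 9.2 t 13.8833
[[-0.01, 0.04, 0.13, -0.0, -0.0, 0.01], [-0.01, 0.04, 0.13, -0.0, -0.0, 0.01], [-0.01, 0.04, 0.13, -0.0, -0.0, 0.01], [-0.01, 0.04, 0.13, -0.0, -0.0, 0.01]]
```

```bash
python3 -m crank '[[[-0.01,0.04,0.12,0,0,0],[-0.01,0.04,0.12,0,0,0],[-0.01,0.03,0.12,0,0,0],[-0.01,0.02,0.08,0,0,0],[0,0,0,0,0,0]]]';python3 -c "
from h import *
where();goal([50,0,2],.25,2)"
```

```text
clock: 14.3
eef_pos: [557.2, 217.2, 118.0]
tool_rot: [-2.891, -0.001, 1.625]
force: [0.1, -0.5, -3.3]
width: 8.9
edge [49.36  0.85  7.97] tilt 0.2504 yaw 0.0036 roll 0.0013 F nest [ 0.04 -0.46 -3.3 ] tau [ 0.03 -0.44  0.01] w 8.9 t 14.3
now [557.2 217.2 118. ] [-2.891e+00 -1.000e-03  1.625e+00] F [ 0.1 -0.5 -3.3] w 8.9 t 14.3
[[-0.01, 0.03, 0.09, -0.0, -0.0, 0.02], [-0.01, 0.03, 0.09, -0.0, -0.0, 0.02]]
```

```bash
python3 -m crank '[[[-0.01,0.03,0.07,0,0,0.01],[-0.01,0.02,0.06,0,0,0],[0,0.01,0.05,0,0,0],[0,0,0,0,0,0]]]';python3 -c "
from h import *
where();goal([50,0,0],.25,2)"
```

```text
clock: 14.63
eef_pos: [557.4, 216.5, 111.7]
tool_rot: [-2.891, -0.001, 1.623]
force: [-0.6, 0.5, -3.9]
width: 8.7
edge [49.54 -0.08  1.57] tilt 0.2508 yaw 0.0022 roll 0.0008 F nest [-0.62  0.55 -3.95] tau [-0.01 -0.39 -0.  ] w 8.7 t 14.63
now [557.4 216.5 111.7] [-2.891e+00 -1.000e-03  1.623e+00] F [-0.6  0.5 -3.9] w 8.7 t 14.6333
[[0.0, 0.01, 0.02, -0.0, -0.0, 0.01], [0.01, 0.01, 0.02, -0.0, -0.0, 0.01]]
```

```bash
python3 -m crank '[[[0,0.01,0.04,0,0,0],[0,0.01,0.04,0,0,0],[0,0,0,0,0,0]]]';python3 -c "
from h import *
where();goal([50,0,0],.25,2)"
```

```text
clock: 14.88
eef_pos: [557.5, 216.5, 110.2]
tool_rot: [-2.891, -0.001, 1.623]
force: [-0.4, -1.0, -1.6]
width: 9.0
edge [ 4.964e+01 -3.000e-02  1.800e-01] tilt 0.2505 yaw 0.0023 roll 0.0014 F nest [-0.41 -0.93 -1.63] tau [-0.04 -0.35 -0.  ] w 9.0 t 14.88
now [557.5 216.5 110.2] [-2.891e+00 -1.000e-03  1.623e+00] F [-0.4 -1.  -1.6] w 9.0 t 14.8833
[[0.0, 0.01, 0.0, -0.0, -0.0, 0.01], [0.0, 0.01, 0.0, -0.0, -0.0, 0.01]]
```

```bash
python3 -c "
from h import *
goal([68,0,0.8],.25,6)"
```

```text
now [557.5 216.5 110.2] [-2.891e+00 -1.000e-03  1.623e+00] F [-0.4 -1.  -1.6] w 9.0 t 14.8833
[[0.0, 0.1, -0.03, -0.0, -0.0, 0.0], [0.0, 0.1, -0.03, -0.0, -0.0, 0.0], [0.0, 0.1, -0.03, -0.0, -0.0, 0.0], [0.0, 0.1, -0.03, -0.0, -0.0, 0.0], [0.0, 0.1, -0.03, -0.0, -0.0, 0.0], [0.0, 0.1, -0.03, -0.0, -0.0, 0.0]]
```

```bash
python3 -m crank '[[[0,0.1,-0.04,0,0,0],[0,0.1,-0.03,0,0,0],[0,0.1,-0.03,0,0,0],[0,0.1,-0.03,0,0,0],[0,0,0,0,0,0]]]';python3 -c "
from h import *
where();goal([68,0,0.8],.25,2)"
```

```text
clock: 15.3
eef_pos: [572.2, 217.4, 110.8]
tool_rot: [-2.893, -0.001, 1.623]
force: [1.0, -0.1, -3.3]
width: 9.2
edge [64.41  0.09  0.94] tilt 0.2486 yaw 0.0024 roll 0.0015 F nest [ 0.98 -0.14 -3.33] tau [ 0.01 -0.42 -0.  ] w 9.2 t 15.3
now [572.2 217.4 110.8] [-2.893e+00 -1.000e-03  1.623e+00] F [ 1.  -0.1 -3.3] w 9.2 t 15.3
[[0.0, 0.06, -0.01, 0.01, -0.0, 0.01], [0.0, 0.06, -0.01, 0.01, -0.0, 0.01]]
```

```bash
python3 -m crank '[[[0,0.08,-0.02,0.01,0,0],[0,0.07,-0.02,0.01,0,0],[0,0.05,-0.02,0,0,0],[0,0,0,0,0,0]]]';python3 -c "
from h import *
where();goal([72,0,0.8],.25,2)"
```

```text
clock: 15.63
eef_pos: [579.1, 217.6, 110.6]
tool_rot: [-2.89, -0.001, 1.623]
force: [0.2, 0.9, -3.6]
width: 9.1
edge [71.22 -0.08  0.42] tilt 0.2518 yaw 0.0022 roll 0.0011 F nest [ 0.26  0.88 -3.59] tau [ 0.07 -0.47 -0.02] w 9.1 t 15.63
now [579.1 217.6 110.6] [-2.890e+00 -1.000e-03  1.623e+00] F [ 0.2  0.9 -3.6] w 9.1 t 15.6333
[[0.0, 0.01, -0.01, -0.01, -0.0, 0.01], [0.0, 0.01, -0.01, -0.01, -0.0, 0.01]]
```

```bash
python3 -m crank '[[[0,0.03,-0.01,-0.01,0,0],[0,0.03,-0.01,0,0,0],[0,0,0,0,0,0]]]';python3 -c "
from h import *
where()"
python3 -m crank '[[[0,0.03,-0.01,0,0,0],[0,0.03,-0.01,0,0,0],[0,0,0,0,0,0]]]';python3 -c "
from h import *
where();"
```

```text
clock: 15.88
eef_pos: [581.1, 217.7, 110.6]
tool_rot: [-2.891, -0.001, 1.623]
force: [0.4, 0.1, -3.7]
width: 9.2
edge [73.22 -0.09  0.48] tilt 0.2509 yaw 0.0021 roll 0.0011 F nest [ 0.38  0.13 -3.72] tau [-0.01 -0.41 -0.07] w 9.2 t 15.88
clock: 16.13
eef_pos: [582.1, 217.8, 110.8]
tool_rot: [-2.889, -0.001, 1.623]
force: [-0.6, 0.6, -4.2]
width: 9.0
edge [ 7.42e+01 -1.00e-02  4.70e-01] tilt 0.253 yaw 0.0021 roll 0.0011 F nest [-0.55  0.62 -4.24] tau [ 0.04 -0.43  0.  ] w 9.0 t 16.13
```

```bash
python3 -m crank '[[[0,0.03,-0.01,0,0,0],[0,0.03,-0.01,0,0,0],[0,0.03,-0.01,0,0,0]]]';python3 -c "
from h import *
where();"

```

```text
clock: 16.38
eef_pos: [582.4, 217.9, 111.3]
tool_rot: [-2.883, -0.001, 1.623]
force: [-2.8, 0.5, -1.6]
width: 8.7
edge [7.435e+01 4.000e-02 4.300e-01] tilt 0.2588 yaw 0.0021 roll 0.001 F nest [-2.78  0.64 -1.55] tau [-0.12  0.41 -0.06] w 8.7 t 16.38
```

```bash
sed -i 's/^NE=.*//; s/^YAW=SA; NE=.*/YAW=SA; NE=np.array([606.7,219.55,84.])/' h.py; python3 -c "
from h import *
where();goal([72.2,0,0.4],.14,9)"
```

```text
edge [7.324e+01 4.000e-02 4.300e-01] tilt 0.2588 yaw 0.0021 roll 0.001 F nest [-2.78  0.64 -1.55] tau [-0.12  0.41 -0.06] w 8.7 t 16.38
now [582.4 217.9 111.3] [-2.883e+00 -1.000e-03  1.623e+00] F [-2.8  0.5 -1.6] w 8.7 t 16.3833
[[0.0, -0.0, 0.05, -0.13, -0.0, 0.0], [0.0, -0.0, 0.05, -0.13, -0.0, 0.0], [0.0, -0.0, 0.05, -0.13, -0.0, 0.0], [0.0, -0.0, 0.05, -0.13, -0.0, 0.0], [0.0, -0.0, 0.05, -0.13, -0.0, 0.0], [0.0, -0.0, 0.05, -0.13, -0.0, 0.0], [0.0, -0.01, 0.05, -0.13, -0.0, 0.0], [0.0, -0.01, 0.05, -0.13, -0.0, 0.0], [0.0, -0.01, 0.05, -0.13, -0.0, 0.0]]
```

```bash
python3 -m crank '[[[0,-0.03,0.03,-0.1,0,0],[0,-0.01,0.05,-0.13,0,0],[0,0,0.05,-0.13,0,0],[0,0,0.05,-0.13,0,0],[0,0,0,0,0,0]]]';python3 -c "
from h import *
where();goal([72.2,0,0.4],.14,5)"
```

```text
clock: 16.8
eef_pos: [580.9, 217.9, 105.6]
tool_rot: [-2.942, -0.001, 1.623]
force: [-0.1, -0.0, -4.1]
width: 9.0
edge [73.11  0.18  0.53] tilt 0.1998 yaw 0.0023 roll 0.0013 F nest [-0.05  0.   -4.06] tau [ 0.01 -0.3  -0.  ] w 9.0 t 16.8
now [580.9 217.9 105.6] [-2.942e+00 -1.000e-03  1.623e+00] F [-0.1 -0.  -4.1] w 9.0 t 16.8
[[0.0, -0.0, 0.04, -0.11, -0.0, 0.0], [0.0, -0.01, 0.04, -0.11, -0.0, 0.0], [0.0, -0.01, 0.04, -0.11, -0.0, 0.0], [0.0, -0.01, 0.04, -0.11, -0.0, 0.0], [0.0, -0.01, 0.04, -0.11, -0.0, 0.0]]
```

```bash
python3 -m crank '[[[0,-0.02,0.05,-0.12,0,0],[0,-0.02,0.05,-0.12,0,0],[0,-0.01,0.05,-0.12,0,0],[0,-0.01,0.04,-0.1,0,0],[0,0,0,0,0,0]]]';python3 -c "
from h import *
where();goal([72.2,0,0.3],.07,5)"
```

```text
clock: 17.22
eef_pos: [579.7, 218.1, 100.1]
tool_rot: [-2.999, -0.002, 1.624]
force: [0.2, -0.4, -3.8]
width: 8.8
edge [72.96  0.47  0.73] tilt 0.1431 yaw 0.0027 roll 0.0016 F nest [ 0.2  -0.39 -3.83] tau [ 0.01 -0.16 -0.01] w 8.8 t 17.22
now [579.7 218.1 100.1] [-2.999e+00 -2.000e-03  1.624e+00] F [ 0.2 -0.4 -3.8] w 8.8 t 17.2167
[[-0.0, -0.0, 0.05, -0.14, -0.0, 0.0], [-0.0, -0.0, 0.05, -0.14, -0.0, 0.0], [-0.0, -0.0, 0.05, -0.14, -0.0, 0.0], [-0.0, -0.01, 0.05, -0.14, -0.0, 0.0], [-0.0, -0.01, 0.05, -0.14, -0.0, 0.0]]
```

```bash
python3 -m crank '[[[-0.02,-0.03,0.05,-0.13,0,0],[-0.01,-0.02,0.05,-0.13,0,0],[0,-0.01,0.05,-0.12,0,0],[0,0,0,0,0,0]]]';python3 -c "
from h import *
where();goal([72.2,0,0.3],.05,4)"
```

```text
clock: 17.55
eef_pos: [579.4, 217.1, 96.3]
tool_rot: [-3.045, -0.002, 1.624]
force: [0.8, -0.1, -3.7]
width: 9.2
edge [73.27 -0.53  1.48] tilt 0.097 yaw 0.0025 roll 0.0017 F nest [ 0.75 -0.09 -3.72] tau [ 0.   -0.32  0.03] w 9.2 t 17.55
now [579.4 217.1  96.3] [-3.045e+00 -2.000e-03  1.624e+00] F [ 0.8 -0.1 -3.7] w 9.2 t 17.55
[[0.01, -0.01, 0.05, -0.11, -0.0, 0.01], [0.01, -0.01, 0.05, -0.11, -0.0, 0.01], [0.01, -0.01, 0.05, -0.11, -0.0, 0.01], [0.01, -0.01, 0.05, -0.11, -0.0, 0.01]]
```

```bash
python3 -m crank '[[[0.01,-0.03,0.07,-0.09,0,0],[0.01,-0.03,0.07,-0.09,0,0],[0,-0.02,0.05,-0.05,0,0]]]';python3 -c "
from h import *
where();goal([72.2,0,0.3],.05,3)"
```

```text
clock: 17.8
eef_pos: [579.6, 217.7, 91.9]
tool_rot: [-3.076, -0.002, 1.623]
force: [1.2, -0.1, -0.4]
width: 8.9
edge [73.81  0.    0.34] tilt 0.0653 yaw 0.0021 roll 0.0023 F nest [ 1.18 -0.2  -0.42] tau [ 0.07 -0.28 -0.02] w 8.9 t 17.8
now [579.6 217.7  91.9] [-3.076e+00 -2.000e-03  1.623e+00] F [ 1.2 -0.1 -0.4] w 8.9 t 17.8
[[0.0, -0.02, 0.02, -0.05, -0.01, 0.01], [0.0, -0.02, 0.02, -0.05, -0.01, 0.01], [0.0, -0.02, 0.02, -0.05, -0.01, 0.01]]
```

```bash
python3 -m crank '[[[0,-0.01,0.06,-0.08,0,0],[0,-0.01,0.06,-0.08,0,0],[0,0,0,0,0,0]]]';python3 -c "
from h import *
where();goal([73,0,0],.0,3)"
```

```text
clock: 18.05
eef_pos: [579.6, 217.8, 89.4]
tool_rot: [-3.097, -0.003, 1.623]
force: [1.4, -0.0, -3.5]
width: 8.7
edge [ 7.388e+01  1.200e-01 -3.000e-02] tilt 0.0442 yaw 0.0017 roll 0.0031 F nest [ 1.36 -0.11 -3.52] tau [-0.11 -0.43 -0.03] w 8.7 t 18.05
now [579.6 217.8  89.4] [-3.097e+00 -3.000e-03  1.623e+00] F [ 1.4 -0.  -3.5] w 8.7 t 18.05
[[0.0, -0.01, 0.05, -0.14, -0.01, 0.01], [0.0, -0.01, 0.05, -0.14, -0.01, 0.01], [0.0, -0.01, 0.05, -0.14, -0.01, 0.01]]
```

```bash
python3 -m crank '[[[0,0,0.05,-0.12,0,0],[0,0,0.05,-0.12,0,0],[0,0,0,0,0,0]]]';python3 -c "
from h import *
where();goal([73,0,0],.0,3)"
```

```text
clock: 18.3
eef_pos: [579.5, 217.9, 86.5]
tool_rot: [-3.125, -0.003, 1.623]
force: [0.6, 0.6, -1.4]
width: 9.3
edge [73.89  0.2  -0.17] tilt 0.0162 yaw 0.0016 roll 0.0034 F nest [ 0.59  0.52 -1.43] tau [-0.12 -0.39 -0.07] w 9.3 t 18.3
now [579.5 217.9  86.5] [-3.125e+00 -3.000e-03  1.623e+00] F [ 0.6  0.6 -1.4] w 9.3 t 18.3
[[-0.0, -0.01, 0.02, -0.05, -0.01, 0.01], [-0.0, -0.01, 0.02, -0.05, -0.01, 0.01], [-0.0, -0.01, 0.02, -0.05, -0.01, 0.01]]
```

```bash
python3 -m crank '[[[0,0,0.04,-0.1,0,0],[0,0,0.04,-0.06,0,0],[0,0,0.02,0,0,0]]]';python3 -c "
from h import *
where();goal([73,0,0],.0,3)"
```

```text
clock: 18.55
eef_pos: [579.8, 217.9, 85.1]
tool_rot: [3.138, -0.004, 1.624]
force: [-0.4, -0.5, 2.6]
width: 8.8
edge [74.27  0.3   0.46] tilt -0.0035 yaw 0.0024 roll 0.0038 F nest [-0.38 -0.53  2.61] tau [-0.35  0.24  0.02] w 8.8 t 18.55
now [579.8 217.9  85.1] [ 3.138 -0.004  1.624] F [-0.4 -0.5  2.6] w 8.8 t 18.55
[[-0.0, -0.01, 0.0, 0.01, -0.01, 0.01], [-0.0, -0.01, 0.0, 0.01, -0.01, 0.01], [-0.0, -0.01, 0.0, 0.01, -0.01, 0.01]]
```

```bash
python3 -m crank '[[[0,0,-0.06,0.08,0,0],[0,0,-0.06,0.08,0,0],[0,0,-0.04,0.05,0,0]]]';python3 -c "
from h import *
where()"
```

```text
clock: 18.8
eef_pos: [576.7, 217.8, 86.2]
tool_rot: [-3.117, -0.002, 1.625]
force: [1.3, 1.3, -8.3]
width: 9.3
edge [71.14  0.44 -1.32] tilt 0.0248 yaw 0.0032 roll 0.002 F nest [ 1.32  1.28 -8.3 ] tau [ 0.01 -1.36 -0.02] w 9.3 t 18.8
```

```bash
python3 -m crank '[[[0,0.04,0.04,-0.1,0,0],[0,0.02,0.04,-0.08,0,0],[0,0,0.02,-0.02,0,0]]]';python3 -c "
from h import *
where();goal([73,0,0],.0,3)"
```

```text
clock: 19.05
eef_pos: [578.8, 218.0, 85.4]
tool_rot: [-3.138, -0.003, 1.624]
force: [-0.3, -1.3, -1.1]
width: 9.2
edge [ 7.325e+01  4.800e-01 -3.000e-02] tilt 0.0038 yaw 0.003 roll 0.003 F nest [-0.41 -1.31 -1.14] tau [-0.25 -0.08  0.01] w 9.2 t 19.05
now [578.8 218.   85.4] [-3.138e+00 -3.000e-03  1.624e+00] F [-0.3 -1.3 -1.1] w 9.2 t 19.05
[[-0.0, -0.0, 0.0, -0.01, -0.01, 0.01], [-0.0, -0.0, 0.0, -0.01, -0.01, 0.01], [-0.0, -0.0, 0.0, -0.01, -0.01, 0.01]]
```

```bash
python3 -m crank '[[[0,0,0.03,-0.05,0,0],[0,0,0.02,-0.02,0,0],[0,0,0,0,0,0]]]';python3 -m crank '[[[0,0,0,0,0,0],[0,0,0,0,0,0],[0,0,0,0,0,0]]]' 0.3
python3 -m crank '[[[0,0,-0.2,0,0,0],[0,0,-0.4,0,0,0],[0,0,-0.7,0,0,0],[0,0,-0.8,0,0,0],[0,0,-0.8,0,0,0],[0,0,-0.8,0,0,0],[0,0,-0.5,0,0,0],[-0.5,0,-0.3,0,0,0]]]'
python3 -m crank '[[[-0.8,0,0,0,0,0],[-0.9,0,0,0,0,0],[-0.9,0,0,0,0,0],[-0.9,0,0,0,0,0],[-0.9,0,0,0,0,0],[-0.9,0,0,0,0,0],[-0.9,0,0,0,0,0],[-0.6,0,0,0,0,0],[-0.3,0,0,0,0,0],[0,0,0,0,0,0]]]'
python3 - <<'E'
from h import *
where()
a=ctrl.get_image("side");b=ctrl.get_image("top")
for n,im in(("side",a),("top",b)):
    L=(cloud(im)-NE)@NR;l=L.reshape(-1,3);C=im["color"].reshape(-1,3).astype(int)
    for nm,m in(("plate",(abs(l[:,0]+30)<25)&(abs(l[:,1])<35)&(l[:,2]>46)&(l[:,2]<70)),("block",(abs(l[:,0])<70)&(abs(l[:,1])<43)&(l[:,2]>19)&(l[:,2]<40))):
        q=l[m]; print(n,nm,len(q),np.percentile(q,[2,50,98],axis=0).round(1).tolist() if len(q)>5 else "")
        if nm=="block" and len(q)>50:
            A=np.c_[q[:,:2],np.ones(len(q))];print("  plane slope",np.linalg.lstsq(A,q[:,2],rcond=None)[0].round(4))
    k=(abs(l[:,1])<12)&(l[:,0]>-85)&(l[:,0]<-55)&(l[:,2]>3)&(C.max(1)<60);q=l[k]
    if len(q): print("  dark catch x",np.percentile(q[:,0],[0,50,100]).round(1),"z",np.percentile(q[:,2],[0,50,100]).round(1))
o=[cv2.resize(im["color"][120:220,210:310],(400,400),interpolation=3) for im in(a,b)]
cv2.imwrite("pics/c10.png",np.hstack(o)[:,:,::-1])
E
```

```text
clock: 19.3
eef_pos: [579.1, 218.0, 85.3]
tool_rot: [3.137, -0.004, 1.624]
force: [-0.5, -0.7, -2.4]
width: 9.0
clock: 19.55
eef_pos: [580.0, 218.4, 85.6]
tool_rot: [3.135, -0.004, 1.624]
force: [0.5, 0.5, -0.2]
width: 29.9
clock: 20.22
eef_pos: [579.1, 205.5, 229.9]
tool_rot: [3.136, -0.006, 1.628]
force: [0.8, -0.1, -0.4]
width: 30.1
clock: 21.05
eef_pos: [590.9, -32.3, 238.7]
tool_rot: [3.125, -0.001, 1.62]
force: [-0.1, 0.4, 0.8]
width: 29.8
edge [  72.65 -250.62  155.41] tilt -0.0164 yaw -0.0017 roll 0.001 F nest [-0.06  0.45  0.82] tau [-0.03  0.02  0.01] w 29.8 t 21.05
side plate 20 [[-34.2, 13.2, 46.7], [-29.9, 18.3, 56.6], [-22.5, 21.4, 60.8]]
side block 245 [[-57.4, 11.4, 20.5], [-29.9, 31.3, 25.5], [50.6, 41.2, 34.6]]
  plane slope [ 0.0541 -0.1349 31.2431]
  dark catch x [-84.9 -78.5 -55.3] z [ 5.6 15.9 21.1]
top plate 96 [[-33.0, -23.3, 46.7], [-28.9, -0.7, 57.6], [-22.9, 21.7, 60.7]]
top block 1383 [[-55.3, -41.1, 20.4], [4.4, -1.6, 25.5], [58.6, 39.5, 33.0]]
  plane slope [1.37000e-02 1.33000e-02 2.59484e+01]
  dark catch x [-84.8 -71.7 -56.4] z [ 4.  15.9 20.8]
```

View pics/c10.png

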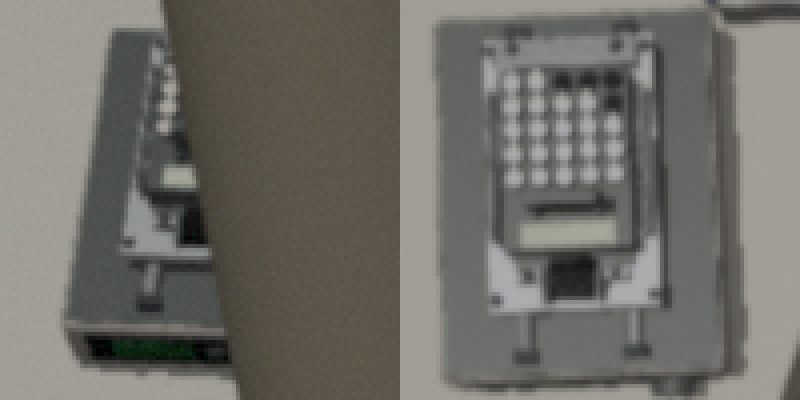

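```bash
python3 - <<'E'
from h import *
b=ctrl.get_image("top");t=np.load("top0.npz")["c"]
g0=t.max(2).astype(float);g1=b["color"].max(2).astype(float)
for r in range(180,202): print(r,g0[r,248:258].mean().round(0),g1[r,248:258].mean().round(0))
print("world->px of nose -62, front of bolt",[ (proj(b,NE+NR@np.array([x,0,17])).round(1)) for x in(-62,-67,-80)])
l=((cloud(b)-NE)@NR).reshape(-1,3);y=abs(l[:,1]);x=l[:,0]
for a,c in((-58,-54),(-50,-38),(-22,-12),(40,48),(50,58)):
    for s in(1,-1):
        q=l[(x>a)&(x<c)&(y>36)&(y<41)&(l[:,1]*s>0)&(l[:,2]>15)&(l[:,2]<32)]; print((a,c),s,len(q),np.median(q[:,2]).round(1) if len(q) else "")
A=np.stack
m=(y<41)&(abs(x)<56)&(l[:,2]>20)&(l[:,2]<32);q=l[m]
r=np.ones(len(q),bool)
for _ in range(15):
    k=np.linalg.lstsq(np.c_[q[r,:2],np.ones(r.sum())],q[r,2],rcond=None)[0];e=q[:,2]-np.c_[q[:,:2],np.ones(len(q))]@k;r=(e<1.5)&(e>-2.5)
print("plane",k.round(4),r.sum())
E
```

```text
180 161.0 157.0
181 162.0 129.0
182 161.0 87.0
183 153.0 56.0
184 121.0 48.0
185 72.0 38.0
186 35.0 28.0
187 30.0 32.0
188 33.0 37.0
189 36.0 38.0
190 37.0 39.0
191 38.0 41.0
192 40.0 43.0
193 44.0 48.0
194 74.0 80.0
195 125.0 135.0
196 144.0 155.0
197 118.0 128.0
198 97.0 104.0
199 98.0 107.0
200 102.0 110.0
201 102.0 110.0
world->px of nose -62, front of bolt [array([252. , 184.3]), array([252.1, 186.2]), array([252.2, 191.2])]
(-58, -54) 1 2 25.3
(-58, -54) -1 4 26.3
(-50, -38) 1 8 24.7
(-50, -38) -1 8 24.2
(-22, -12) 1 9 24.6
(-22, -12) -1 7 23.7
(40, 48) 1 5 24.2
(40, 48) -1 5 24.4
(50, 58) 1 3 24.0
(50, 58) -1 7 25.1
plane [-1.20000e-03  5.40000e-03  2.35597e+01] 511
```

```bash
python3 -c "
from h import *
print(ctrl.finish_job())"
```

```text
the job is handed in; nothing more can be done
None
```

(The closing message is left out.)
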